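# Put the glue brush away in the lever-lidded brush box

## Task

Put away the glue brush that lies across the oak offcut: press the brush box's lid lever right down with the steel weight and leave the weight standing on the tread so that it keeps the lid up, then lay the brush, bristles to the hinge side, between the pins in the empty place beside the other brush. Then take the weight off the lever, letting the lid come down gently without slamming, and stand the weight back on the bench clear of the lever. Do not drop the brush or the weight, and leave the other brush and the glue bottle as they are.

Things in the scene. Friction and masses are not known exactly. Their poses are not given: they have to be found in the camera images.
- brush_box: Open sheet-steel tray, 240 (x) x 160 (y) x 55 mm high, 3 mm walls, fixed to the bench, its open front turned to the right of the bench. Origin: centre of its underside; x from its front to its back (hinge side), y to its left. Two brush places side by side, each along x: y = +35 mm taken by the other brush, y = -35 mm empty. In a place a brush lies level on two bars, bristles to the back.
- free_place (a point): Where the brush's origin comes to lie in the empty place: brush_box (+5, -35, +50) mm, axes as brush_box. Wooden bars 10 mm thick cross the box at brush_box x = -75 mm (under the handle) and +48 mm (under the ferrule), tops at z = 50 mm. Each has two upright 6 mm pins per place, to z = 64 mm, with 28 mm clear between them on the front bar, 46 mm on the back bar.
- lid (a joint): Lid hinge, rad: 0 shut, 0.70 (40 degrees) fully up against its stop. Cover 246 x 166 x 23 mm, hinged at brush_box x = +123, z = +57 mm. Raised, it still overhangs the back three quarters of the box, so a gripper must reach in from the front, leaning back (away from the hinge) by 30 to 45 degrees. It falls shut by its own weight; if the lever is let go at once it slams.
- lid_edge (a point): Middle of the lid's front edge, 246 mm from the hinge line and 10 mm above its lower rim. Fully up, it stands about 60 mm behind the box's front wall and 165 mm above the tray's rim.
- lever (a joint): Lever hinge, rad: 0 at rest (lid shut), about 0.21 fully down at a firm stop (lid up). The flat bar runs along the outside of the box's left wall (y = +87 mm), with a tread plate in front; pressing the tread down 43 mm lifts the lid.
- tread (a point): Centre of the tread plate's rubber top (80 x 80 mm, 3 mm lip in front), before the box's left half, at brush_box (-203, +100) mm; 69 mm above the bench at rest, 26 mm pressed; slopes 6 degrees up to the front at rest, 6 degrees down when pressed. About 8 to 9 N sets it moving, less the further down it is; at the stop about 5 N keeps it there.
- weight: Dark steel pattern weight, 0.65 to 0.75 kg: round puck 62 mm across, 30 mm high, with a knob on top (25 mm across from z = 43 to 60 mm; 64 mm overall). Origin: centre of its underside. Set on the tread it is too light to push the lever down from rest, but keeps it down once the lever has been pressed to its stop.
- brush: Glue brush to put away, 194 x 36 x 16 mm, 50 g, lying across the oak offcut, ferrule 40 mm above the bench, handle dipping about 5 degrees. Origin: centre of its underside. Bristles at its -y end, ferrule 36 mm wide at y = -55 to -31 mm, handle along +y (18 mm wide, y = +2 to +97, z = 2 to 14 mm), standing free in the air to the right.
- offcut: Oak offcut, 45 x 110 x 40 mm high, loose, under the brush's ferrule. Origin: centre of its underside; long side along y.
- parked_brush: Another, identical brush, loose, lying in the left place of the box. Origin: centre of its underside; bristles at its -y end.
- glue_bottle: White glue bottle with a green nozzle, 63 mm across, 172 mm high, standing loose on the bench. Origin: centre of its underside.
There are look-alikes about, which are no part of the job. Of the things like the weight, leave any that is blue or red; of the rest the larger one is meant.

How it is judged:
On the way, in this order (a step that is already met when the one before it is completed fails the run):
1. the weight alone keeps the lever down and the lid up (lid above 0.6 rad), not touched by the robot (value of joint lid above 0.6 rad and contact force between weight and lever above 2 N and contact force between the arm and weight below 0.05 N and contact force between the arm and lever below 0.05 N and contact force between the arm and lid below 0.05 N), for 0.3 s.
2. the brush lies let go in the empty place with the lid still up (value of joint lid above 0.5 rad and x of brush in the frame of free_place between -0.016 and 0.014 m and y of brush in the frame of free_place between -0.008 and 0.008 m and z of brush in the frame of free_place below 0.005 m and contact force between the arm and brush below 0.05 N), for 0.2 s.
At the end, for the whole second after the job is handed in: Lid shut (below 0.03 rad), lever up; brush flat on both bars between the pins of the empty place, bristles to the back (15 mm along, 8 mm across, 5 mm in height, 0.12 rad); weight upright on the bench, off the lever; both let go and at rest (value of joint lid below 0.03 rad and value of joint lever below 0.012 rad and x of brush in the frame of free_place between -0.016 and 0.014 m and y of brush in the frame of free_place between -0.008 and 0.008 m and z of brush in the frame of free_place between -0.005 and 0.005 m and angle between the y axis of brush and the x axis of brush_box, either way round below 0.12 rad and angle between brush's own z axis and vertical below 0.12 rad and height (world z) of weight between -0.004 and 0.004 m and angle between weight's own z axis and vertical below 0.06 rad and contact force between weight and lever below 0.05 N and linear speed of each of weight, brush below 0.02 m/s); the robot touches nothing.
It fails at once if the lid slams (closes faster than 3 rad/s) (velocity of joint lid below -3 rad/s).
It fails at once if the brush is dropped (falls freely faster than 0.5 m/s) (contact force between brush and anything else below 0.02 N and linear speed of brush above 0.5 m/s).
It fails at once if the weight is dropped (falls freely faster than 0.5 m/s) (contact force between weight and anything else below 0.02 N and linear speed of weight above 0.5 m/s).
It fails at once if the other brush is moved by more than 15 mm (distance of parked_brush from where it was at the start of the episode above 0.015 m).
It fails at once if the glue bottle is pushed more than 30 mm or knocked over (distance of glue_bottle from where it was at the start of the episode above 0.03 m or angle between glue_bottle's own z axis and vertical above 0.4 rad).
It also fails if it takes over 72 s, if anything falls off the work surface, if the arm or the gripper's body presses on something with over 40 N, if the wrist force passes 120 N, or if a joint passes its speed limit or range.

## Robot

A 6-joint arm with a two-finger parallel gripper is mounted at the origin on a cart in front of the work surface, level with it; the furniture and walls round the work are solid. World frame = base frame: x ahead of the robot, y to its left, z up, the work surface at z = 0. Lengths are in m, angles in rad, forces in N, time in s.
With the tool pointing down it reaches from about 0.425 to 1.125 m from the base axis. Payload 14.9 kg.
Tool frame: the origin (TCP) lies at the very end of the fingers, on their centre line; the grasp point (between the pads) lies 19 mm behind it; z points along the fingers, y is the line along which they close (so a half turn about z gives the same grasp; the last joint's range is limited). The gripper opens to 91 mm and grips with 3 to 60 N. Pads are 32 mm wide; open, the fingers measure 118 mm over their backs; the gripper's body (76 mm by 178 mm) begins 60 mm behind the grasp point.
Start: joints at [1.124, 0.379, 1.734, -0, 1.028, -0.033], TCP at [0.281, 0.641, 0.214] pointing down, gripper open.
Joint ranges: [-2.77, 2.77], [-0.74, 2.19], [0, 2.66], [-1.06, 4.2], [0.31, 2.87], [-3.08, 3.08]. Speed limits (rad/s): [1.89, 1.89, 2.39, 3.14, 3.14, 3.14].

## Interface

Orientations are given as a 3x3 rotation matrix whose columns are the frame's x, y, z axes.
In Python, from cell import observe, vision, ctrl gives the robot as it stands. The module is installed in compiled form; this text tells all that it offers.
- The arm moves only by the tool carry_out, never from a script. Its argument "rows" is a list of rows, each an object with "angular": the turn, a rotation vector about the tool's x, y, z normalised to -1 to 1, where 1 is pi rad, a list of three; "offset": the shift along the tool's x, y, z normalised to -1 to 1, where 1 is 0.12 m, a list of three; "claw": the opening, from 0 (shut) to 1 (fully open). In form: [{"angular": [wx, wy, wz], "offset": [dx, dy, dz], "claw": claw}, ...]. A call has 1 to 12 rows; each row is the pose to reach, as a shift and turn from the pose commanded when the call began, along the tool's axes at that moment, turning the shorter way round; what a row does not reach only later rows make up. A row lasts 1/10 s, in which the tool goes at most 50 mm and 8.59 degrees, less where a joint would pass 70% of its speed; a pose out of reach is approached as far as the arm can. A call with a number of a shift or a turn outside -1 to 1 is refused whole. A call with a gripper value outside its range is refused whole. The fingers move at their own pace and stop on an object; "grip_force" is the grip in N (left out, the last holds). Time passes only in rows, so rows that repeat a pose let the fingers close. It gives the time, the measured TCP pose, the force, the opening and the grip force at its end, in the units of the state.
- observe(): the state, without advancing time (a new reading comes with each control period).
- vision.get_image(name): name is "scene" or "top" or "wrist"; returns a dict with "color" (420x560x3 uint8, red, green, blue), "K" (3x3 intrinsics, pixels), "dist_coeffs" ([k1, k2, p1, p2, k3] as OpenCV has them; the pictures are not rectified), "position" and "orientation" of the camera in the world. Camera axes: x right, y up, looking along -z (the intrinsics and any distortion apply to the point x, -y, -z); pixel columns grow to the right and rows downward; lengths in m; the calibration is good to about 2 mm. A picture is of the moment at which its call begins. There is no depth.
- ctrl.sign_off(): hands the job in; it is judged then, once.
The state is a dict: "t": time; "joints": joint angles; "joint_vel": joint speeds; "tau": joint torques, N m; "tool_pos": TCP position; "tool_rot": TCP orientation; "contact_force": force on the tool from outside, world axes, zero at the start; "torque": the same for the moment, N m; "grip_width": opening from 0.0 (shut) to 1.0 (fully open); "finger_force": force on a finger pad.
Only numpy, scipy, OpenCV 4.12 (cv2) and the standard library are available. Lean on these libraries where they do the work, as an engineer would, in place of code of your own. Each camera call takes 0.05 s, during which the arm holds its last target. There are 200 camera calls.

## Working session

There is one attempt and no reset: what is moved stays moved. The work goes in short steps, Python scripts to look and compute and a tool call to move; the robot and the scene stay as the last step left them, time stands still between calls to the robot, and variables do not carry over. Pictures are saved under pics/ and viewed, at most 10 in all, crops included, and the job is handed in when it is done.

Besides the shell and the picture viewer there is one more tool, called after "Emit:" by a JSON object that holds its "api" and its "payload", one argument or row to a line. carry_out: Moves the arm, as the interface text tells. Its arguments: {"type":"object","properties":{"rows":{"type":"array","items":{"type":"object","properties":{"angular":{"type":"array","items":{"type":"number"}},"offset":{"type":"array","items":{"type":"number"}},"claw":{"type":"number"}}}},"grip_force":{"type":"number"}},"required":["rows"]}

```bash
mkdir -p pics; python3 - <<'E'
from cell import observe, vision
import cv2,numpy as np,pickle
s=observe();print({k:np.round(v,3).tolist() for k,v in s.items()})
D={}
for n in("scene","top","wrist"):
    d=vision.get_image(n);D[n]=d;print(n,d["K"],d["dist_coeffs"],d["position"],d["orientation"])
    cv2.imwrite(f"pics/{n}0.png",d["color"][:,:,::-1])
pickle.dump(D,open("d0.pkl","wb"))
E
```

```text
{'t': 0.0, 'joints': [1.124, 0.379, 1.735, -0.0, 1.029, -0.033], 'joint_vel': [-0.0, -0.001, 0.001, 0.0, -0.0, 0.001], 'tau': [-0.006, -76.371, -43.435, 0.065, 0.042, -0.0], 'tool_pos': [0.281, 0.641, 0.213], 'tool_rot': [[-0.916, 0.402, -0.0], [0.402, 0.916, -0.001], [0.0, -0.001, -1.0]], 'contact_force': [-0.109, -0.957, 0.033], 'torque': [-0.043, 0.005, 0.003], 'finger_force': 0.0, 'grip_width': 1.0}
scene [[456.3129859    0.         281.75639057]
 [  0.         456.3129859  203.0627707 ]
 [  0.           0.           1.        ]] [-0.14733534  0.          0.          0.          0.        ] [ 0.02874132 -0.777188    0.49262926] [[ 0.84520006  0.18067119 -0.50298586]
 [-0.53402679  0.32294205 -0.78136024]
 [ 0.021266    0.92901365  0.36943389]]
top [[457.05430289   0.         273.64840391]
 [  0.         457.05430289 211.38954126]
 [  0.           0.           1.        ]] [-0.03461355  0.          0.          0.          0.        ] [0.41365423 0.06860361 1.18405448] [[ 0.01670102  0.98914786 -0.1459712 ]
 [-0.99976511  0.01450363 -0.016105  ]
 [-0.01381312  0.14620589  0.98915774]]
wrist [[347.44800288   0.         279.30190164]
 [  0.         347.44800288 205.99116137]
 [  0.           0.           1.        ]] [-0.08310513  0.          0.          0.          0.        ] [0.22019694 0.66669901 0.38449264] [[ 4.03268304e-01 -8.88724502e-01 -2.18044569e-01]
 [ 9.15081699e-01  3.91549115e-01  9.65130798e-02]
 [-3.98380833e-04 -2.38449261e-01  9.71154875e-01]]
```

View pics/scene0.png

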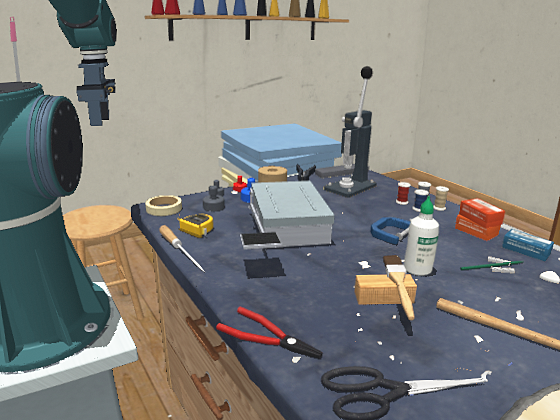

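View pics/top0.png

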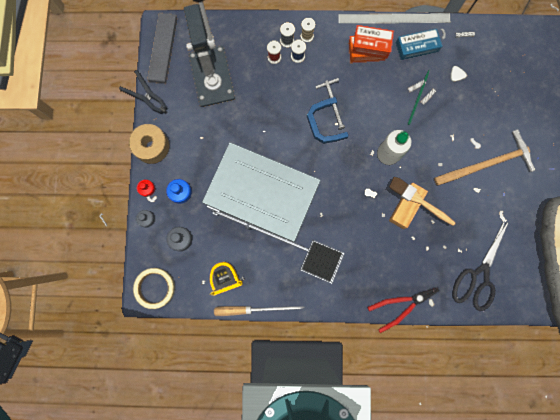

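The weight's look-alikes in the top view are red (145,188), blue (179,191), small dark (146,218) and larger dark (179,239). I choose the larger dark one at (179,239). The box's lid is around (262,192), the tread at (322,261), the brush over the offcut at (420,200) and the bottle at (395,148).

```bash
cat > h.py <<'E'
import numpy as np,cv2,pickle
def proj(d,P):
    R=d["orientation"];p=(np.atleast_2d(P)-d["position"])@R
    return cv2.projectPoints(np.stack([p[:,0],-p[:,1],-p[:,2]],1).reshape(-1,1,3),np.zeros(3),np.zeros(3),d["K"],np.array(d["dist_coeffs"]))[0].reshape(-1,2)
def unproj(d,uv,z):
    n=cv2.undistortPoints(np.array(uv,float).reshape(-1,1,2),d["K"],np.array(d["dist_coeffs"])).reshape(-1,2)
    r=np.stack([n[:,0],-n[:,1],-np.ones(len(n))],1)@np.array(d["orientation"]).T
    c=np.array(d["position"]);return c+r*((np.asarray(z)-c[2])/r[:,2])[:,None]
def crop(d,x0,y0,x1,y1,s,f):
    im=cv2.resize(d["color"][y0:y1,x0:x1,::-1],None,fx=s,fy=s,interpolation=cv2.INTER_CUBIC)
    for x in range((x0+9)//10*10,x1,10): cv2.line(im,(int((x-x0+.5)*s),0),(int((x-x0+.5)*s),6 if x%50 else 14),(0,255,255),1)
    for y in range((y0+9)//10*10,y1,10): cv2.line(im,(0,int((y-y0+.5)*s)),(6 if y%50 else 14,int((y-y0+.5)*s)),(0,255,255),1)
    cv2.imwrite(f,im)
E
python3 - <<'E'
from h import *
D=pickle.load(open("d0.pkl","rb"))
crop(D["top"],130,135,350,295,3.6,"pics/c1.png")
crop(D["top"],370,120,480,240,5,"pics/c2.png")
E
```

```text
(no output)
```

View pics/c1.png

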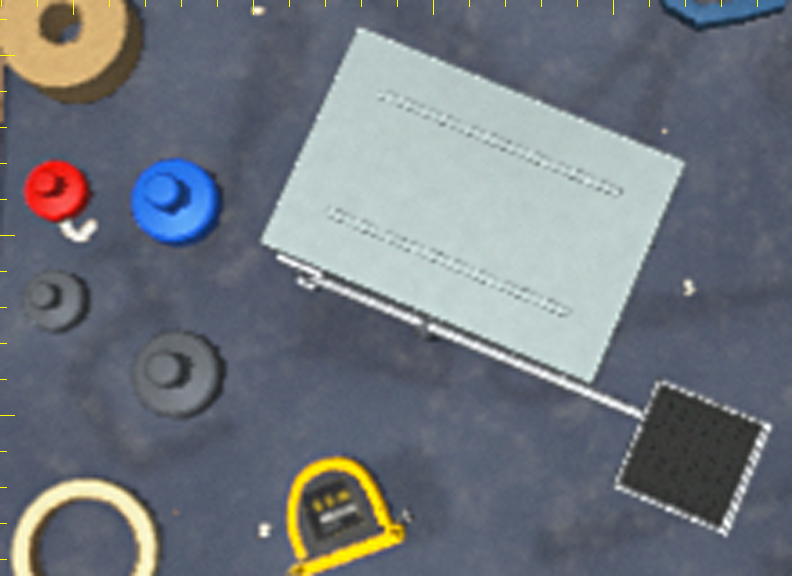

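View pics/c2.png

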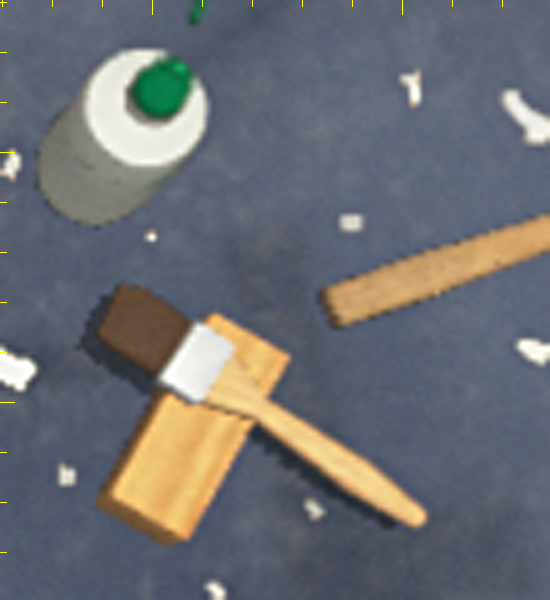

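Crop 1 confirms the choice: the larger dark weight has its puck-top centre at crop (177,375), and it is neither blue nor red. The lid corners and tread corners are clear. Crop 2 shows the brush with its ferrule on the offcut, the handle end at (420,520), and the bottle just above and left of it.

```bash
python3 - <<'E'
from h import *
from scipy.optimize import least_squares
D=pickle.load(open("d0.pkl","rb"));t=D["top"]
a=lambda L:np.array(L)/3.6+[130,135]-.5
b=lambda L:np.array(L)/5+[370,120]-.5
np.set_printoptions(precision=4,suppress=True)
lid=a([(360,28),(684,162),(593,382),(262,243)])
tr=a([(660,380),(771,427),(726,533),(615,487)])
# order box coords: lid back-right, front-right, front-left, back-left ; tread inner(right side) back, front...
def model(p,zl):
    c,s=np.cos(p[2]),np.sin(p[2]);R=np.array([[c,-s,0],[s,c,0],[0,0,1]])
    L=np.array([[123,-83,zl],[-123,-83,zl],[-123,83,zl],[123,83,zl]])/1e3
    T=np.array([[-163,60,65],[-243,60,73],[-243,140,73],[-163,140,65]])/1e3
    return proj(t,np.vstack([L,T])@R.T+[p[0],p[1],0])
for zl in(75,80):
    r=least_squares(lambda p:(model(p,zl)-np.vstack([lid,tr])).ravel(),[.45,.1,1.2]);print(zl,r.x,np.degrees(r.x[2]),r.cost);print(r.fun.reshape(-1,2))
print("weight",unproj(t,a([(177.5,375)]),.03),unproj(t,a([(166,369)]),.064))
print("ferrule",unproj(t,b([(195,320),(236,352),(203,404),(158,378)]),.055))
print("handle",unproj(t,b([(423,522)]),.040), unproj(t,b([(345,466),(300,432)]),[.045,.047]),unproj(t,b([(108,308)]),.055))
print("bottle",unproj(t,b([(85,172)]),0),"offcut top",unproj(t,b([(212,313),(290,358),(185,540),(98,500)]),.04))
E
```

```text
75 [0.6278 0.118  1.1824] 67.74934309766833 1.341092250400056
[[ 0.0927  0.067 ]
 [ 0.6921  0.2931]
 [-0.0503  0.7634]
 [-0.0368  0.2238]
 [-0.0972 -0.5663]
 [-0.1845 -0.9717]
 [-0.1763  0.2729]
 [-0.2221 -0.0658]]
80 [0.6273 0.118  1.1835] 67.80730849974125 1.3633261292778909
[[-0.1773 -0.2874]
 [ 0.8604  0.009 ]
 [ 0.0678  0.7795]
 [-0.3725  0.1568]
 [-0.0445 -0.4036]
 [-0.1172 -0.8372]
 [-0.0778  0.4231]
 [-0.1389  0.113 ]]
weight [[0.5104 0.3273 0.03  ]] [[0.5115 0.3278 0.064 ]]
ferrule [[ 0.6562 -0.2513  0.055 ]
 [ 0.6401 -0.2715  0.055 ]
 [ 0.6133 -0.2542  0.055 ]
 [ 0.6262 -0.2319  0.055 ]]
handle [[ 0.5573 -0.3681  0.04  ]] [[ 0.5845 -0.3279  0.045 ]
 [ 0.6012 -0.305   0.047 ]] [[ 0.6617 -0.2076  0.055 ]]
bottle [[ 0.7477 -0.2104  0.    ]] offcut top [[ 0.6632 -0.2644  0.04  ]
 [ 0.6404 -0.3035  0.04  ]
 [ 0.5464 -0.2475  0.04  ]
 [ 0.5661 -0.2041  0.04  ]]
```

```bash
cat >> h.py <<'E'
from scipy.spatial.transform import Rotation as Ro
BO=np.array([.6275,.118,0]);YAW=np.radians(67.8)
EX=np.array([np.cos(YAW),np.sin(YAW),0]);EY=np.array([-EX[1],EX[0],0]);EZ=np.array([0,0,1.])
def box(x,y,z): return BO+(x*EX+y*EY+z*EZ)/1000
def toolR(yawy,lean=0,flip=False):
    "tool y horizontal at yaw yawy(deg); lean: z tilts (deg) toward tool +x"
    y=np.array([np.cos(np.radians(yawy)),np.sin(np.radians(yawy)),0]);x=np.cross(y,-EZ)
    l=np.radians(lean);z=np.cos(l)*-EZ+np.sin(l)*x
    return np.stack([np.cross(y,z),y,z],1)
def plan(p,R,way):
    "way: list of (pos,R) waypoints"
    for P,Q in way:
        d=R.T@(P-p);w=Ro.from_matrix(R.T@Q).as_rotvec()
        print("off",np.round(d/.12,4).tolist(),"ang",np.round(w/np.pi,4).tolist(),"mm",np.round(np.linalg.norm(d)*1e3,1),"deg",np.round(np.degrees(np.linalg.norm(w)),1))
        p,R=np.array(P),np.array(Q)
def st():
    from cell import observe
    s=observe();open("log.txt","a").write(repr([list(map(float,s["joints"])),np.array(s["tool_pos"]).tolist(),np.array(s["tool_rot"]).tolist()])+"\n")
    print("t",s["t"],"q",np.round(s["joints"],3),"p",np.round(s["tool_pos"],4),"F",np.round(s["contact_force"],1),"w",s["grip_width"],s["finger_force"])
    return np.array(s["tool_pos"]),np.array(s["tool_rot"])
E
python3 - <<'E'
from h import *
p,R=st();Q=toolR(-22.2)
w=np.array([.5107,.3275,0])
a=p+(w+[0,0,.14]-p)/3;a[2]=.2;b=p+(w-p)*2/3;b[2]=.17
plan(p,R,[(a,Q),(b,Q),(w+[0,0,.14],Q),(w+[0,0,.034],Q)])
E
```

```text
t 0.15 q [ 1.124  0.379  1.735 -0.     1.029 -0.033] p [0.2813 0.6406 0.2134] F [ 0.6  0.6 -0.3] w 1.004835822659934 0.0
off [-0.9331, -0.5401, 0.1123] ang [-0.0002, 0.0002, 0.4916] mm 130.1 deg 88.5
off [-0.5646, 0.9186, 0.25] ang [0.0, 0.0, 0.0] mm 132.8 deg 0.0
off [-0.5646, 0.9186, 0.25] ang [0.0, 0.0, 0.0] mm 132.8 deg 0.0
off [0.0, 0.0, 0.8833] ang [0.0, 0.0, 0.0] mm 106.0 deg 0.0
```

Emit:
{"api": "carry_out", "payload": {
  "rows": [
    {"angular":[0,0,0.4916],"offset":[-0.933,-0.54,0.11],"claw":0.6},
    {"angular":[0,0,0.4916],"offset":[-0.933,-0.54,0.11],"claw":0.6},
    {"angular":[0,0,0.4916],"offset":[-0.933,-0.54,0.11],"claw":0.6},
    {"angular":[0,0,0.4916],"offset":[-0.933,-0.54,0.11],"claw":0.6},
    {"angular":[0,0,0.4916],"offset":[-0.933,-0.54,0.11],"claw":0.6},
    {"angular":[0,0,0.4916],"offset":[-0.933,-0.54,0.11],"claw":0.6},
    {"angular":[0,0,0.4916],"offset":[-0.933,-0.54,0.11],"claw":0.6},
    {"angular":[0,0,0.4916],"offset":[-0.933,-0.54,0.11],"claw":0.6},
    {"angular":[0,0,0.4916],"offset":[-0.933,-0.54,0.11],"claw":0.6},
    {"angular":[0,0,0.4916],"offset":[-0.933,-0.54,0.11],"claw":0.6},
    {"angular":[0,0,0.4916],"offset":[-0.933,-0.54,0.11],"claw":0.6},
    {"angular":[0,0,0.4916],"offset":[-0.933,-0.54,0.11],"claw":0.6}
  ]
}}

```text
t: 1.35
tool_pos: [0.3578, 0.5365, 0.2005]
tool_rot: [[0.378, 0.926, -0.0], [0.926, -0.378, -0.0], [-0.0, -0.0, -1.0]]
contact_force: [0.1, -0.5, 0.3]
grip_width: 0.602
finger_force: 0.0
```

Emit:
{"api": "carry_out", "payload": {
  "rows": [
    {"angular":[0,0,0],"offset":[-0.565,0.919,0.25],"claw":0.6},
    {"angular":[0,0,0],"offset":[-0.565,0.919,0.25],"claw":0.6},
    {"angular":[0,0,0],"offset":[-0.565,0.919,0.25],"claw":0.6},
    {"angular":[0,0,0],"offset":[-0.565,0.919,0.25],"claw":0.6}
  ]
}}

```text
t: 1.75
tool_pos: [0.4356, 0.429, 0.1695]
tool_rot: [[0.379, 0.926, -0.001], [0.926, -0.379, -0.002], [-0.002, -0.001, -1.0]]
contact_force: [1.0, 0.1, 0.0]
grip_width: 0.598
finger_force: 0.0
```

Emit:
{"api": "carry_out", "payload": {
  "rows": [
    {"angular":[0,0,0],"offset":[-0.565,0.919,0.25],"claw":0.6},
    {"angular":[0,0,0],"offset":[-0.565,0.919,0.25],"claw":0.6},
    {"angular":[0,0,0],"offset":[-0.565,0.919,0.25],"claw":0.6},
    {"angular":[0,0,0],"offset":[-0.565,0.919,0.25],"claw":0.6},
    {"angular":[0,0,0],"offset":[-0.565,0.919,0.25],"claw":0.6},
    {"angular":[0,0,0],"offset":[-0.565,0.919,0.25],"claw":0.6}
  ]
}}

```text
t: 2.35
tool_pos: [0.5105, 0.3287, 0.1411]
tool_rot: [[0.376, 0.926, 0.0], [0.926, -0.376, 0.0], [0.0, 0.0, -1.0]]
contact_force: [0.4, 0.5, -0.8]
grip_width: 0.604
finger_force: 0.0
```

```bash
python3 - <<'E'
from h import *
from cell import vision
p,R=st();print(R)
d=vision.get_image("wrist");pickle.dump(d,open("w1.pkl","wb"));cv2.imwrite("pics/w1.png",d["color"][:,:,::-1])
print(proj(d,[[.5107,.3275,.064],[.5107,.3275,.03]]),proj(d,[p]))
E
```

```text
t 2.35 q [0.534 0.332 1.958 0.    0.851 0.919] p [0.5105 0.3287 0.1411] F [ 0.4  0.5 -0.8] w 0.6038158670296692 0.0
[[ 3.76448438e-01  9.26437526e-01  2.90512776e-04]
 [ 9.26437484e-01 -3.76448521e-01  3.16226713e-04]
 [ 4.02327398e-04  1.50098873e-04 -9.99999908e-01]]
[[279.78136999 214.19706833]
 [279.75397329 203.55966132]] [[278.7185728  250.59488603]]
```

View pics/w1.png

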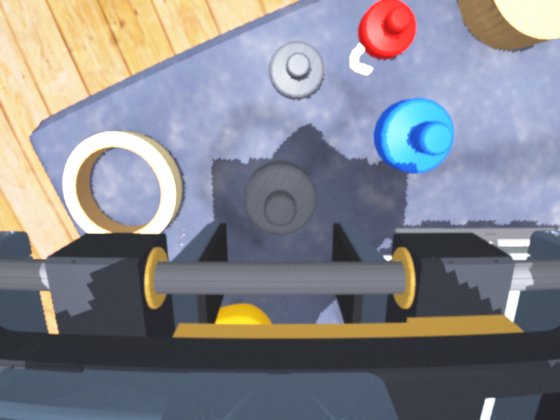

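The weight's knob is at (280,208) and its puck-top centre at about (280,197), centred across the fingers. The red, blue and small dark look-alikes are well clear.

```bash
python3 - <<'E'
from h import *
d=pickle.load(open("w1.pkl","rb"))
print(unproj(d,[(280,208.5),(280,197.5)],[.064,.03]))
p,R=st();Q=toolR(-22.2)
plan(p,R,[([.5118,.3302,.034],Q)])
E
```

```text
[[0.51249012 0.33146602 0.064     ]
 [0.51284389 0.33221869 0.03      ]]
t 2.4 q [0.534 0.332 1.958 0.    0.851 0.919] p [0.5104 0.3289 0.1411] F [1.1 0.9 0.4] w 0.6024912094712358 0.0
off [0.0142, 0.0061, 0.8925] ang [0.0001, -0.0002, 0.0006] mm 107.1 deg 0.1
```

Emit:
{"api": "carry_out", "payload": {
  "rows": [
    {"angular":[0,0,0],"offset":[0.014,0.006,0.3],"claw":0.6},
    {"angular":[0,0,0],"offset":[0.014,0.006,0.6],"claw":0.6},
    {"angular":[0,0,0],"offset":[0.014,0.006,0.8],"claw":0.6},
    {"angular":[0,0,0],"offset":[0.014,0.006,0.89],"claw":0.6},
    {"angular":[0,0,0],"offset":[0.014,0.006,0.89],"claw":0.6},
    {"angular":[0,0,0],"offset":[0.014,0.006,0.89],"claw":0.1},
    {"angular":[0,0,0],"offset":[0.014,0.006,0.89],"claw":0.1},
    {"angular":[0,0,0],"offset":[0.014,0.006,0.89],"claw":0.1},
    {"angular":[0,0,0],"offset":[0.014,0.006,0.89],"claw":0.1},
    {"angular":[0,0,0],"offset":[0.014,0.006,0.89],"claw":0.1}
  ],
  "grip_force": 40
}}

```text
t: 3.4
tool_pos: [0.5124, 0.3292, 0.0346]
tool_rot: [[0.378, 0.926, 0.0], [0.926, -0.378, 0.0], [0.001, 0.0, -1.0]]
contact_force: [-3.3, 0.3, 8.3]
grip_width: 0.258
finger_force: 40.0
```

```bash
python3 - <<'E'
from h import *
p,R=st();Q=toolR(-22.2)
T=box(-204,100,0)
print(T)
up=p+[0,0,.12]
w=[up]+[up+(T+[0,0,.15]-up)*k/4 for k in(1,2,3,4)]
plan(p,R,[(x,Q) for x in w])
E
```

```text
t 3.4 q [0.533 0.501 1.968 0.    0.672 0.92 ] p [0.5124 0.3292 0.0346] F [-3.3  0.3  8.3] w 0.25839774813163535 40.00171886757016
[ 0.45783342 -0.03309352  0.        ]
off [0.0005, 0.0003, -1.0] ang [0.0001, -0.0002, 0.0] mm 120.0 deg 0.0
off [-0.7418, 0.1799, 0.0095] ang [0.0, 0.0, 0.0] mm 91.6 deg 0.0
off [-0.7418, 0.1799, 0.0095] ang [0.0, 0.0, 0.0] mm 91.6 deg 0.0
off [-0.7418, 0.1799, 0.0095] ang [0.0, 0.0, 0.0] mm 91.6 deg 0.0
off [-0.7418, 0.1799, 0.0095] ang [0.0, 0.0, 0.0] mm 91.6 deg 0.0
```

Emit:
{"api": "carry_out", "payload": {
  "rows": [
    {"angular":[0,0,0],"offset":[0,0,-0.2],"claw":0.1},
    {"angular":[0,0,0],"offset":[0,0,-0.5],"claw":0.1},
    {"angular":[0,0,0],"offset":[0,0,-0.8],"claw":0.1},
    {"angular":[0,0,0],"offset":[0,0,-1],"claw":0.1},
    {"angular":[0,0,0],"offset":[0,0,-1],"claw":0.1}
  ]
}}

```text
t: 3.9
tool_pos: [0.5136, 0.3297, 0.1568]
tool_rot: [[0.378, 0.926, 0.004], [0.926, -0.378, 0.002], [0.004, 0.003, -1.0]]
contact_force: [0.7, 0.2, -6.7]
grip_width: 0.258
finger_force: 40.0
```

Emit:
{"api": "carry_out", "payload": {
  "rows": [
    {"angular":[0,0,0],"offset":[-0.2,0.05,0],"claw":0.1},
    {"angular":[0,0,0],"offset":[-0.45,0.11,0.01],"claw":0.1},
    {"angular":[0,0,0],"offset":[-0.742,0.18,0.01],"claw":0.1}
  ]
}}

```text
t: 4.2
tool_pos: [0.4972, 0.2373, 0.1506]
tool_rot: [[0.377, 0.926, -0.002], [0.926, -0.377, -0.001], [-0.002, -0.002, -1.0]]
contact_force: [1.3, -0.3, -6.7]
grip_width: 0.26
finger_force: 40.0
```

Emit:
{"api": "carry_out", "payload": {
  "rows": [
    {"angular":[0,0,0],"offset":[-0.37,0.09,0.005],"claw":0.1},
    {"angular":[0,0,0],"offset":[-0.742,0.18,0.01],"claw":0.1}
  ]
}}

```text
t: 4.4
tool_pos: [0.4833, 0.1462, 0.1496]
tool_rot: [[0.377, 0.926, -0.002], [0.926, -0.377, -0.001], [-0.002, -0.002, -1.0]]
contact_force: [1.7, -0.4, -5.9]
grip_width: 0.255
finger_force: 40.0
```

Emit:
{"api": "carry_out", "payload": {
  "rows": [
    {"angular":[0,0,0],"offset":[-0.37,0.09,0.005],"claw":0.1},
    {"angular":[0,0,0],"offset":[-0.742,0.18,0.01],"claw":0.1}
  ]
}}

```text
t: 4.6
tool_pos: [0.4695, 0.0555, 0.1486]
tool_rot: [[0.377, 0.926, -0.002], [0.926, -0.377, -0.0], [-0.001, -0.002, -1.0]]
contact_force: [0.5, -1.4, -6.4]
grip_width: 0.255
finger_force: 40.0
```

Emit:
{"api": "carry_out", "payload": {
  "rows": [
    {"angular":[0,0,0],"offset":[-0.3,0.07,0.005],"claw":0.1},
    {"angular":[0,0,0],"offset":[-0.55,0.13,0.01],"claw":0.1},
    {"angular":[0,0,0],"offset":[-0.742,0.18,0.01],"claw":0.1},
    {"angular":[0,0,0],"offset":[-0.742,0.18,0.01],"claw":0.1},
    {"angular":[0,0,0],"offset":[-0.742,0.18,0.01],"claw":0.1}
  ]
}}

```text
t: 5.1
tool_pos: [0.4567, -0.0336, 0.1478]
tool_rot: [[0.379, 0.925, -0.002], [0.925, -0.379, 0.0], [-0.0, -0.002, -1.0]]
contact_force: [0.2, -0.1, -5.5]
grip_width: 0.259
finger_force: 40.0
```

```bash
python3 - <<'E'
from h import *
from cell import vision
p,R=st();Q=toolR(-22.2)
T=box(-204,100,0)
plan(p,R,[(T+[0,0,.104],Q),(T+[0,0,.06],Q)])
d=vision.get_image("top");pickle.dump(d,open("t2.pkl","wb"))
crop(d,190,130,400,300,3.5,"pics/t2.png")
E
```

```text
t 5.1 q [-0.125  0.096  2.244  0.     0.804  0.264] p [ 0.4567 -0.0336  0.1478] F [ 0.2 -0.1 -5.5] w 0.25873367203234543 39.998487832490355
off [0.0082, 0.0081, 0.3648] ang [-0.0006, 0.0001, -0.0004] mm 43.8 deg 0.1
off [0.0, 0.0, 0.3667] ang [0.0, 0.0, 0.0] mm 44.0 deg 0.0
```

View pics/t2.png

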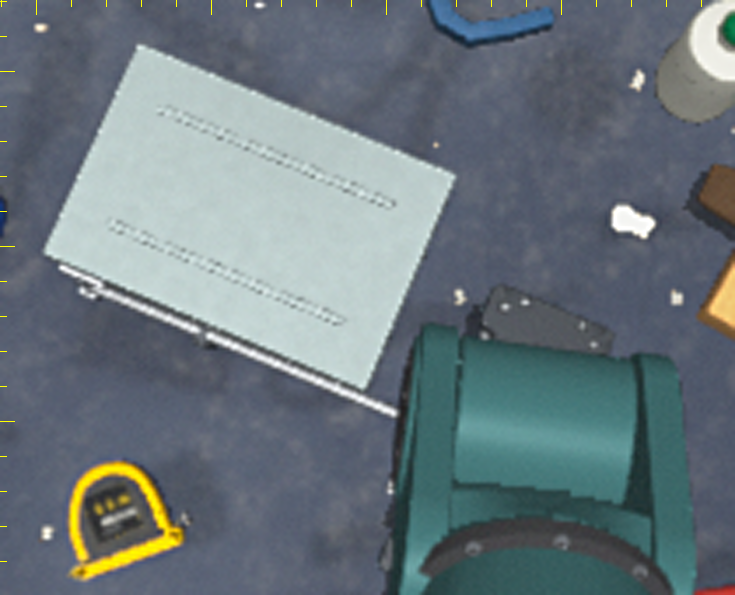

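The arm hides the tread in this view. The lid is still shut and nothing has been disturbed. I'll lower and press.

Emit:
{"api": "carry_out", "payload": {
  "rows": [
    {"angular":[0,0,0],"offset":[0.008,0.008,0.2],"claw":0.1},
    {"angular":[0,0,0],"offset":[0.008,0.008,0.33],"claw":0.1},
    {"angular":[0,0,0],"offset":[0.008,0.008,0.38],"claw":0.1},
    {"angular":[0,0,0],"offset":[0.008,0.008,0.42],"claw":0.1},
    {"angular":[0,0,0],"offset":[0.008,0.008,0.46],"claw":0.1}
  ],
  "grip_force": 60
}}

```text
t: 5.65
tool_pos: [0.4589, -0.0325, 0.094]
tool_rot: [[0.377, 0.926, -0.0], [0.926, -0.377, 0.0], [-0.0, -0.0, -1.0]]
contact_force: [-3.5, 1.8, 1.5]
grip_width: 0.25
finger_force: 60.0
```

Emit:
{"api": "carry_out", "payload": {
  "rows": [
    {"angular":[0,0,0],"offset":[0,0,0.04],"claw":0.1},
    {"angular":[0,0,0],"offset":[0,0,0.08],"claw":0.1},
    {"angular":[0,0,0],"offset":[0,0,0.12],"claw":0.1},
    {"angular":[0,0,0],"offset":[0,0,0.16],"claw":0.1},
    {"angular":[0,0,0],"offset":[0,0,0.2],"claw":0.1},
    {"angular":[0,0,0],"offset":[0,0,0.24],"claw":0.1},
    {"angular":[0,0,0],"offset":[0,0,0.26],"claw":0.1},
    {"angular":[0,0,0],"offset":[0,0,0.28],"claw":0.1},
    {"angular":[0,0,0],"offset":[0,0,0.28],"claw":0.1}
  ]
}}

```text
t: 6.55
tool_pos: [0.4601, -0.0343, 0.062]
tool_rot: [[0.377, 0.926, 0.001], [0.926, -0.377, -0.002], [-0.002, 0.002, -1.0]]
contact_force: [-16.3, -20.7, 45.5]
grip_width: 0.254
finger_force: 60.0
```

```bash
python3 - <<'E'
from h import *
from cell import vision
p,R=st()
d=vision.get_image("scene");pickle.dump(d,open("s3.pkl","wb"))
crop(d,200,130,380,290,4,"pics/s3.png")
E
```

```text
t 6.55 q [-0.124  0.271  2.259 -0.003  0.611  0.265] p [ 0.4601 -0.0343  0.062 ] F [-16.3 -20.7  45.5] w 0.2535675499454019 60.01475475364714
```

View pics/s3.png

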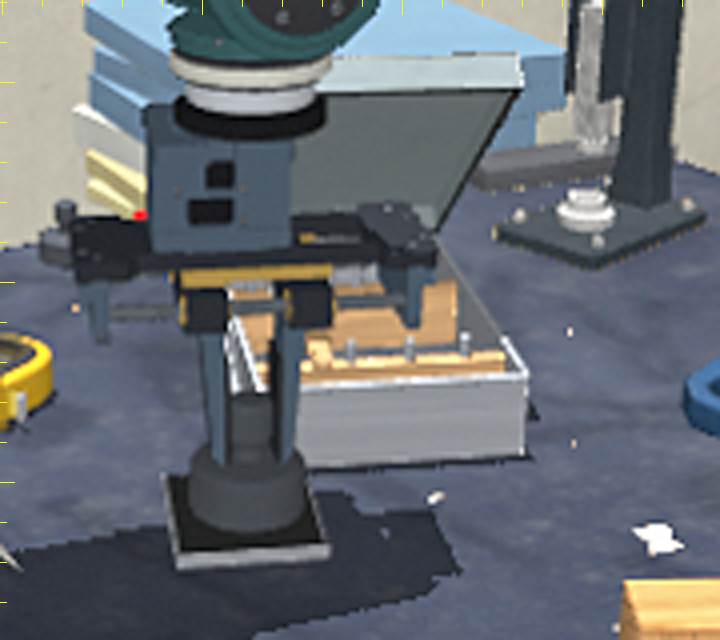

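The lid is fully up, the lever is at its stop and the weight sits centred on the tread. I'll ease the force, let go and rise.

Emit:
{"api": "carry_out", "payload": {
  "rows": [
    {"angular":[0,0,0],"offset":[0,0,-0.01],"claw":0.1},
    {"angular":[0,0,0],"offset":[0,0,-0.02],"claw":0.1},
    {"angular":[0,0,0],"offset":[0,0,-0.02],"claw":0.1}
  ],
  "grip_force": 15
}}

```text
t: 6.9
tool_pos: [0.4594, -0.033, 0.0629]
tool_rot: [[0.378, 0.926, 0.001], [0.926, -0.378, -0.0], [0.0, 0.001, -1.0]]
contact_force: [-0.6, -3.8, 1.0]
grip_width: 0.267
finger_force: 15.0
```

Emit:
{"api": "carry_out", "payload": {
  "rows": [
    {"angular":[0,0,0],"offset":[0,0,0],"claw":0.3},
    {"angular":[0,0,0],"offset":[0,0,0],"claw":0.45},
    {"angular":[0,0,0],"offset":[0,0,0],"claw":0.6},
    {"angular":[0,0,0],"offset":[0,0,0],"claw":0.6},
    {"angular":[0,0,0],"offset":[0,0,-0.15],"claw":0.6},
    {"angular":[0,0,0],"offset":[0,0,-0.4],"claw":0.6},
    {"angular":[0,0,0],"offset":[0,0,-0.8],"claw":0.6},
    {"angular":[0,0,0],"offset":[0,0,-1],"claw":0.6},
    {"angular":[0,0,0],"offset":[0,0,-1],"claw":0.6}
  ]
}}

```text
t: 7.8
tool_pos: [0.4609, -0.0331, 0.1861]
tool_rot: [[0.378, 0.926, 0.006], [0.926, -0.378, -0.001], [0.002, 0.006, -1.0]]
contact_force: [0.2, 0.5, -0.8]
grip_width: 0.599
finger_force: 0.0
```

```bash
python3 - <<'E'
from h import *
from cell import vision
p,R=st();print(R.round(3).tolist())
d=vision.get_image("scene");pickle.dump(d,open("s4.pkl","wb"))
crop(d,200,130,460,330,3,"pics/s4.png")
d=vision.get_image("top");pickle.dump(d,open("t4.pkl","wb"))
E
wc -l log.txt
```

```text
t 7.8 q [-0.122  0.033  2.222  0.     0.881  0.265] p [ 0.4609 -0.0331  0.1861] F [ 0.2  0.5 -0.8] w 0.5989612103042621 0.0
[[0.378, 0.926, 0.006], [0.926, -0.378, -0.001], [0.002, 0.006, -1.0]]
7 log.txt
```

View pics/s4.png

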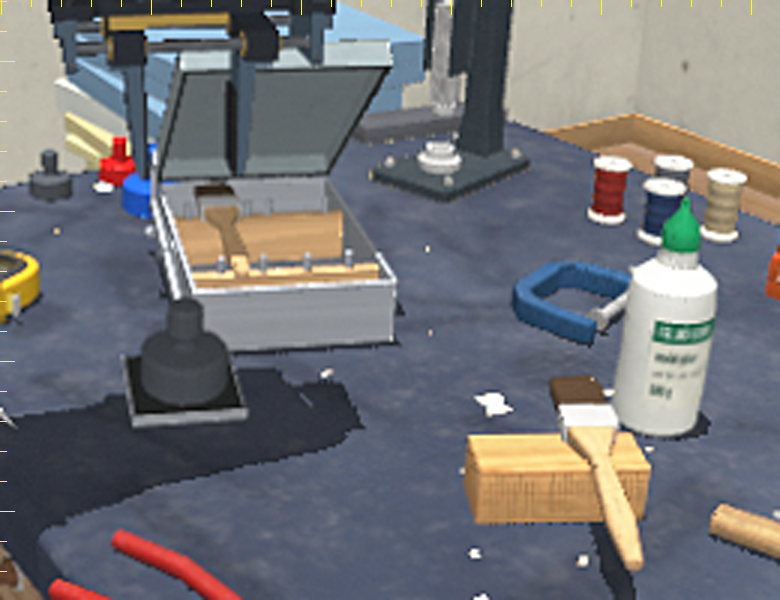

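The weight alone holds the lid up. The pins of the empty place are visible at crop (308,258) and (349,253), and the brush handle end is at (634,562).

```bash
python3 - <<'E'
from h import *
from scipy.optimize import least_squares
np.set_printoptions(precision=4,suppress=True)
L=[eval(l) for l in open("log.txt")]
q=np.array([l[0] for l in L]);P=np.array([l[1] for l in L])
def f(v):
    a1,L2,L3,e,h=v
    r=a1+L2*np.sin(q[:,1])+L3*np.sin(q[:,1]+q[:,2])+e*np.cos(q[:,1]+q[:,2])
    z=h+L2*np.cos(q[:,1])+L3*np.cos(q[:,1]+q[:,2])-e*np.sin(q[:,1]+q[:,2])
    return np.r_[r-np.hypot(P[:,0],P[:,1]),z-P[:,2]]
r=least_squares(f,[.1,.5,.5,0,.1]);print("kin",r.x,np.abs(r.fun).max())
d=pickle.load(open("s4.pkl","rb"))
px=np.array([(222,257),(265,257),(308,254),(349,250)])/3+[200,130]-.5
X=unproj(d,px,.064);print("pins",X)
print("in box",[(np.array([(x-BO)@EX,(x-BO)@EY])*1e3).round(1).tolist() for x in X])
hp=np.array([(634,565),(612,495),(598,445)])/3+[200,130]-.5
print("handle",unproj(d,hp,[.036,.043,.048]))
b=lambda L:np.array(L)/5+[370,120]-.5
t=pickle.load(open("d0.pkl","rb"))["top"]
H=unproj(t,b([(423,522),(345,466),(300,432)]),[.036,.042,.046]);print(H)
# predicted brush from fit to both views: unknown x,y,yaw ; origin underside
def bp(v,pts):
    y=np.array([np.cos(v[2]),np.sin(v[2]),0]);tl=np.radians(5);yy=y*np.cos(tl)-EZ*np.sin(tl);zz=EZ*np.cos(tl)+y*np.sin(tl);x=np.cross(yy,zz)
    o=np.array([v[0],v[1],0])+EZ*v[3];return np.array([o+(x*a+yy*bb+zz*c)/1e3 for a,bb,c in pts])
tp=[(0,97,14),(0,45,14),(0,20,14),(18,-55,16),(18,-31,16),(-18,-31,16),(-18,-55,16)]
tpx=b([(425,522),(345,466),(300,432),(195,320),(236,352),(203,404),(158,378)])
sp=[(0,97,10),(0,45,14),(0,20,14)]
def g(v):
    return np.r_[(proj(t,bp(v,tp))-tpx)[3:].ravel(),(proj(t,bp(v,tp))-tpx)[:3].ravel(),.7*(proj(d,bp(v,sp))-hp).ravel()]
for s in(1,):
    rr=least_squares(g,[.6,-.3,np.radians(-123),.036],loss="soft_l1");print("brush",rr.x,np.degrees(rr.x[2]),rr.fun.round(1))
E
```

```text
kin [0.0012 0.5487 0.6035 0.0408 0.0507] 0.0010553553918984937
pins [[0.5535 0.073  0.064 ]
 [0.5833 0.0562 0.064 ]
 [0.6166 0.0444 0.064 ]
 [0.6503 0.0348 0.064 ]]
in box [[-69.6, 51.6], [-73.9, 17.6], [-72.3, -17.8], [-68.4, -52.6]]
handle [[ 0.5603 -0.3648  0.036 ]
 [ 0.5942 -0.3133  0.043 ]
 [ 0.6232 -0.2721  0.048 ]]
[[ 0.5578 -0.3696  0.036 ]
 [ 0.5849 -0.3289  0.042 ]
 [ 0.6013 -0.3054  0.046 ]]
brush [ 0.6071 -0.2834 -2.1144  0.0426] -121.14526306874508 [ -7.9  13.7  -8.   12.5   5.7 -10.    6.7  -9.9   0.5  -0.1  -1.    0.
  -0.3   1.5   0.1  -1.9   0.2  -0.2   1.1   5.5]
```

```bash
python3 - <<'E'
from h import *
from scipy.optimize import least_squares
np.set_printoptions(precision=4,suppress=True)
d=pickle.load(open("s4.pkl","rb"));t=pickle.load(open("d0.pkl","rb"))["top"]
b=lambda L:np.array(L)/5+[370,120]-.5
hp=np.array([(634,565),(612,495),(598,445)])/3+[200,130]-.5
def bp(v,pts):
    y=np.array([np.cos(v[2]),np.sin(v[2]),0]);tl=np.radians(5);yy=y*np.cos(tl)-EZ*np.sin(tl);zz=EZ*np.cos(tl)+y*np.sin(tl);x=np.cross(yy,zz)
    o=np.array([v[0],v[1],v[3]]);return np.array([o+(x*a+yy*bb+zz*c)/1e3 for a,bb,c in pts])
tpx=b([(425,522),(345,466),(300,432),(195,320),(236,352),(203,404),(158,378),(108,308)])
def g(v):
    tp=[(0,97,12),(0,v[4],14),(0,v[5],14),(-18,-55,16),(-18,-31,16),(18,-31,16),(18,-55,16),(0,-97,12)]
    sp=[(0,97,9),(0,v[6],14),(0,v[7],14)]
    return np.r_[(proj(t,bp(v,tp))-tpx).ravel(),(proj(d,bp(v,sp))-hp).ravel()]
rr=least_squares(g,[.6,-.3,-2.14,.036,45,20,45,20],loss="soft_l1");print(rr.x,np.degrees(rr.x[2]),rr.fun.round(1))
for y in(40,46,50):print(y,bp(rr.x,[(0,y,8)]))
E
```

```text
[  0.6103  -0.2861  -2.1503   0.0384  47.3304  18.9823  38.9965 -10.8274] -123.20276115026505 [-0.2  0.1 -0.   0.1 -0.3  0.5  0.5  0.3  0.1 -0.7 -0.8  0.6  0.3  0.4
 -0.2 -0.7  0.1  0.   0.7 -0.2 -0.2  0.1]
40 [[ 0.5881 -0.3201  0.0429]]
46 [[ 0.5849 -0.3251  0.0424]]
50 [[ 0.5827 -0.3284  0.042 ]]
```

```bash
cat >> h.py <<'E'
from scipy.optimize import least_squares as LS
LO=np.array([-2.77,-.74,0,-1.06,.31,-3.08]);HI=np.array([2.77,2.19,2.66,4.2,2.87,3.08])
def fk(q,s4=1,Lt=.28):
    a1,L2,L3,e,h=.0012,.5487,.6035,.0408,.0507
    c=q[1]+q[2];r=a1+L2*np.sin(q[1])+L3*np.sin(c)+e*np.cos(c);z=h+Lt+L2*np.cos(q[1])+L3*np.cos(c)-e*np.sin(c)
    R=(Ro.from_euler("ZYZYZ",[q[0],c,s4*q[3],q[4],q[5]])*Ro.from_euler("Z",np.pi/2)).as_matrix()
    return np.array([r*np.cos(q[0]),r*np.sin(q[0]),z])+Lt*R[:,2],R
def ik(P,Q,q0,s4=1,Lt=.28):
    f=lambda q:np.r_[(fk(q,s4,Lt)[0]-P)*5,(Ro.from_matrix(fk(q,s4,Lt)[1].T@Q)).as_rotvec()]
    best=None
    for d6 in(0,2.5,-2.5):
      for d4 in(-.8,0,.8,2.5):
        g=np.clip(np.array(q0)+[0,0,0,d4,0,d6],LO+.01,HI-.01);r=LS(f,g,bounds=(LO,HI))
        if best is None or r.cost<best.cost-1e-9: best=r
    return best.x,best.cost
E
python3 - <<'E'
from h import *
np.set_printoptions(precision=3,suppress=True)
L=[eval(l) for l in open("log.txt")]
print(max(np.abs(fk(np.array(l[0]))[0]-l[1]).max() for l in L),max(np.abs(fk(np.array(l[0]))[1]-np.array(l[2])).max() for l in L))
g=np.array([.5881,-.3201,.0429]);gb=box(-35,-35,58)
for s4 in(1,-1):
 for fl in(0,1):
  for nm,pt,yw,ln in(("pick",g,-33.2,44),("pick35",g,-33.2,35),("place",gb,-22.2,39),("place30",gb,-22.2,30)):
   Q=toolR(yw+180*fl,-ln if fl else ln);P=pt+.019*Q[:,2]
   print(s4,fl,nm,*ik(P,Q,L[-1][0],s4))
E
```

```text
Traceback (most recent call last):
  File "h.py", line 39, in fk
    R=(Ro.from_euler("ZYZYZ",[q[0],c,s4*q[3],q[4],q[5]])*Ro.from_euler("Z",np.pi/2)).as_matrix()
       ~~~~~~~~~~~~~^^^^^^^^^^^^^^^^^^^^^^^^^^^^^^^^^^^^
  File "scipy/spatial/transform/_rotation.pyx", line 1413, in scipy.spatial.transform._rotation.Rotation.from_euler
ValueError: Expected axis specification to be a non-empty string of upto 3 characters, got ZYZYZ
```

```bash
sed -i 's/Ro.from_euler("ZYZYZ",\[q\[0\],c,s4\*q\[3\],q\[4\],q\[5\]\])/Ro.from_euler("ZYZ",[q[0],c,s4*q[3]])*Ro.from_euler("YZ",[q[4],q[5]])/' h.py
cat > ikt.py <<'E'
from h import *
np.set_printoptions(precision=3,suppress=True)
L=[eval(l) for l in open("log.txt")]
print(max(np.abs(fk(np.array(l[0]))[0]-l[1]).max() for l in L),max(np.abs(fk(np.array(l[0]))[1]-np.array(l[2])).max() for l in L))
g=np.array([.5881,-.3201,.0429]);gb=box(-35,-35,58)
for s4 in(1,-1):
 for fl in(0,1):
  for nm,pt,yw,ln in(("pick",g,-33.2,44),("pick35",g,-33.2,35),("place",gb,-22.2,39),("place30",gb,-22.2,30)):
   Q=toolR(yw+180*fl,-ln if fl else ln);P=pt+.019*Q[:,2]
   print(s4,fl,nm,*ik(P,Q,L[-1][0],s4))
E
python3 ikt.py
```

```text
0.02328031165958694 4.996003610813204e-16
1 0 pick [-0.768  0.715  1.805  0.915  1.037 -0.844] 3.2200163288462634e-27
1 0 pick35 [-0.722  0.668  1.823  0.791  0.924 -0.721] 2.5367779146605595e-27
1 0 place [-0.136  0.575  1.998  1.132  0.739 -0.685] 4.317617658140186e-20
1 0 place30 [-0.081  0.543  1.984  0.903  0.653 -0.438] 5.477212305234511e-19
1 1 pick [-0.768  0.715  1.805  0.915  1.037  2.298] 1.0964020403841466e-25
1 1 pick35 [-0.722  0.668  1.823  0.791  0.924  2.421] 8.224403894282056e-22
1 1 place [-0.136  0.575  1.998  1.132  0.739  2.457] 1.685594852492012e-18
1 1 place30 [-0.081  0.543  1.984  0.903  0.653  2.703] 1.0317277107684508e-26
-1 0 pick [-0.768  0.715  1.805 -0.915  1.037 -0.844] 2.0036297292089933e-17
-1 0 pick35 [-0.722  0.668  1.823 -0.791  0.924 -0.721] 1.8437559338154485e-27
-1 0 place [-0.129  0.573  1.981 -1.06   0.747 -0.616] 0.0007694111002035643
-1 0 place30 [-0.081  0.543  1.984 -0.903  0.653 -0.438] 3.580337925979031e-23
-1 1 pick [-0.768  0.715  1.805 -0.915  1.037  2.298] 3.5549180746019244e-21
-1 1 pick35 [-0.722  0.668  1.823 -0.791  0.924  2.421] 4.9050474044411545e-31
-1 1 place [-0.129  0.573  1.981 -1.06   0.747  2.526] 0.0007694111002035488
-1 1 place30 [-0.081  0.543  1.984 -0.903  0.653  2.703] 2.2049103117241653e-20
```

```bash
python3 - <<'E'
from h import *
p,R=st()
g=np.array([.5881,-.3201,.0429])
QA=toolR(-122);QF=toolR(146.8,-40);P=g+.019*QF[:,2];pre=P-.08*QF[:,2]
print(QF.round(3),P,pre)
A=np.array([.49,-.11,.27]);B=np.array([.53,-.20,.24])
plan(p,R,[(A,QA),(B,QF),((B+pre)/2,QF),(pre,QF),(P,QF)])
E
```

```text
t 7.9 q [-0.122  0.037  2.225  0.     0.878  0.265] p [ 0.459  -0.0329  0.1828] F [ 0.1 -0.2 -0.9] w 0.6010871869723735 0.0
[[-0.419 -0.837  0.352]
 [-0.641  0.548  0.538]
 [-0.643  0.    -0.766]] [ 0.59478737 -0.30988063  0.02834516] [ 0.56663002 -0.35290957  0.08962871]
off [-0.4973, 0.4831, -0.7265] ang [0.0001, -0.0003, 0.5545] mm 120.5 deg 99.8
off [0.6801, 0.4594, 0.25] ang [0.1762, -0.1725, 0.4841] mm 103.0 deg 97.8
off [0.7471, -0.4766, 0.191] ang [0.0, 0.0, 0.0] mm 108.8 deg 0.0
off [0.7471, -0.4766, 0.191] ang [0.0, 0.0, 0.0] mm 108.8 deg 0.0
off [-0.0, -0.0, 0.6667] ang [0.0, 0.0, 0.0] mm 80.0 deg 0.0
```

Emit:
{"api": "carry_out", "payload": {
  "rows": [
    {"angular":[0,0,0],"offset":[0,0,-0.7],"claw":0.55},
    {"angular":[0,0,0.5545],"offset":[-0.497,0.483,-0.727],"claw":0.55},
    {"angular":[0,0,0.5545],"offset":[-0.497,0.483,-0.727],"claw":0.55},
    {"angular":[0,0,0.5545],"offset":[-0.497,0.483,-0.727],"claw":0.55},
    {"angular":[0,0,0.5545],"offset":[-0.497,0.483,-0.727],"claw":0.55},
    {"angular":[0,0,0.5545],"offset":[-0.497,0.483,-0.727],"claw":0.55},
    {"angular":[0,0,0.5545],"offset":[-0.497,0.483,-0.727],"claw":0.55},
    {"angular":[0,0,0.5545],"offset":[-0.497,0.483,-0.727],"claw":0.55},
    {"angular":[0,0,0.5545],"offset":[-0.497,0.483,-0.727],"claw":0.55},
    {"angular":[0,0,0.5545],"offset":[-0.497,0.483,-0.727],"claw":0.55},
    {"angular":[0,0,0.5545],"offset":[-0.497,0.483,-0.727],"claw":0.55},
    {"angular":[0,0,0.5545],"offset":[-0.497,0.483,-0.727],"claw":0.55}
  ]
}}

```text
t: 9.1
tool_pos: [0.4894, -0.1098, 0.268]
tool_rot: [[0.89, -0.455, -0.003], [-0.455, -0.89, 0.001], [-0.003, 0.001, -1.0]]
contact_force: [0.3, -0.4, 0.0]
grip_width: 0.55
finger_force: 0.0
```

```bash
python3 - <<'E'
from h import *
p,R=st()
g=np.array([.5881,-.3201,.0429])
QF=toolR(146.8,-40)
plan(p,R,[(np.array([.53,-.20,.24]),QF)])
E
```

```text
t 9.1 q [-0.267 -0.008  2.091 -0.     1.061  1.776] p [ 0.4894 -0.1098  0.268 ] F [ 0.3 -0.4  0. ] w 0.550339163650423 0.0
off [0.6441, 0.5147, 0.2322] ang [0.1864, -0.1663, 0.5095] mm 102.8 deg 102.1
```

Emit:
{"api": "carry_out", "payload": {
  "rows": [
    {"angular":[0.1864,-0.1663,0.5095],"offset":[0.3,0.25,0.1],"claw":0.55},
    {"angular":[0.1864,-0.1663,0.5095],"offset":[0.644,0.515,0.232],"claw":0.55},
    {"angular":[0.1864,-0.1663,0.5095],"offset":[0.644,0.515,0.232],"claw":0.55},
    {"angular":[0.1864,-0.1663,0.5095],"offset":[0.644,0.515,0.232],"claw":0.55},
    {"angular":[0.1864,-0.1663,0.5095],"offset":[0.644,0.515,0.232],"claw":0.55},
    {"angular":[0.1864,-0.1663,0.5095],"offset":[0.644,0.515,0.232],"claw":0.55},
    {"angular":[0.1864,-0.1663,0.5095],"offset":[0.644,0.515,0.232],"claw":0.55},
    {"angular":[0.1864,-0.1663,0.5095],"offset":[0.644,0.515,0.232],"claw":0.55},
    {"angular":[0.1864,-0.1663,0.5095],"offset":[0.644,0.515,0.232],"claw":0.55},
    {"angular":[0.1864,-0.1663,0.5095],"offset":[0.644,0.515,0.232],"claw":0.55},
    {"angular":[0.1864,-0.1663,0.5095],"offset":[0.644,0.515,0.232],"claw":0.55},
    {"angular":[0.1864,-0.1663,0.5095],"offset":[0.644,0.515,0.232],"claw":0.55}
  ]
}}

```text
t: 10.3
tool_pos: [0.5306, -0.1998, 0.24]
tool_rot: [[-0.42, -0.837, 0.351], [-0.639, 0.548, 0.541], [-0.645, 0.003, -0.764]]
contact_force: [0.9, 0.3, 0.5]
grip_width: 0.552
finger_force: 0.0
```

Emit:
{"api": "carry_out", "payload": {
  "rows": [
    {"angular":[0,0,0],"offset":[0,0,0],"claw":0.55},
    {"angular":[0,0,0],"offset":[0,0,0],"claw":0.55}
  ]
}}

```text
t: 10.5
tool_pos: [0.5308, -0.1999, 0.241]
tool_rot: [[-0.412, -0.842, 0.348], [-0.646, 0.54, 0.54], [-0.643, -0.002, -0.766]]
contact_force: [0.4, 0.4, -0.3]
grip_width: 0.549
finger_force: 0.0
```

```bash
python3 - <<'E'
from h import *
p,R=st();print(R.round(3))
g=np.array([.5881,-.3201,.0429])
QF=toolR(146.8,-40);P=g+.019*QF[:,2];pre=P-.08*QF[:,2]
plan(p,R,[((p+pre)/2,QF),(pre,QF),(P,QF)])
E
```

```text
t 10.5 q [-0.71   0.204  2.044  0.773  1.147  2.578] p [ 0.5308 -0.1999  0.241 ] F [ 0.4  0.4 -0.3] w 0.5494481022105002 0.0
[[-0.412 -0.842  0.348]
 [-0.646  0.54   0.54 ]
 [-0.643 -0.002 -0.766]]
off [0.7555, -0.4685, 0.1908] ang [0.0013, -0.0001, 0.0027] mm 109.1 deg 0.5
off [0.7515, -0.474, 0.1927] ang [0.0, 0.0, 0.0] mm 109.1 deg 0.0
off [-0.0, -0.0, 0.6667] ang [0.0, 0.0, 0.0] mm 80.0 deg 0.0
```

Emit:
{"api": "carry_out", "payload": {
  "rows": [
    {"angular":[0,0,0],"offset":[0.38,-0.235,0.095],"claw":0.55},
    {"angular":[0,0,0],"offset":[0.75,-0.472,0.191],"claw":0.55},
    {"angular":[0,0,0],"offset":[0.75,-0.472,0.191],"claw":0.55}
  ]
}}

```text
t: 10.8
tool_pos: [0.5496, -0.2779, 0.1628]
tool_rot: [[-0.414, -0.841, 0.348], [-0.645, 0.54, 0.541], [-0.643, -0.0, -0.766]]
contact_force: [-0.6, 0.2, -0.5]
grip_width: 0.552
finger_force: 0.0
```

Emit:
{"api": "carry_out", "payload": {
  "rows": [
    {"angular":[0,0,0],"offset":[0.38,-0.235,0.095],"claw":0.55},
    {"angular":[0,0,0],"offset":[0.75,-0.472,0.191],"claw":0.55},
    {"angular":[0,0,0],"offset":[0.75,-0.472,0.191],"claw":0.55},
    {"angular":[0,0,0],"offset":[0.75,-0.472,0.191],"claw":0.55}
  ]
}}

```text
t: 11.2
tool_pos: [0.568, -0.3524, 0.0904]
tool_rot: [[-0.413, -0.841, 0.349], [-0.644, 0.541, 0.541], [-0.644, -0.001, -0.765]]
contact_force: [-0.6, 1.2, 0.0]
grip_width: 0.553
finger_force: 0.0
```

```bash
python3 - <<'E'
from h import *
from cell import vision
p,R=st()
g=np.array([.5881,-.3201,.0429])
QF=toolR(146.8,-40);P=g+.019*QF[:,2]
plan(p,QF,[(P,QF)])
d=vision.get_image("wrist");cv2.imwrite("pics/w5.png",d["color"][:,:,::-1])
d2=vision.get_image("scene");crop(d2,360,200,500,330,3,"pics/s5.png")
a=cv2.imread("pics/s5.png");w=cv2.resize(d["color"][:,:,::-1],(377,283));a=cv2.copyMakeBorder(a[:,:420],0,0,0,377,cv2.BORDER_CONSTANT);a[:283,420:]=w;cv2.imwrite("pics/m5.png",a)
print(proj(d,[g]))
E
```

```text
t 11.2 q [-0.844  0.603  1.803  0.769  1.102  2.38 ] p [ 0.568  -0.3524  0.0904] F [-0.6  1.2  0. ] w 0.5525347858460888 0.0
off [0.0116, 0.0076, 0.6654] ang [0.0, 0.0, 0.0] mm 79.9 deg 0.0
[[281.46728418 217.89938912]]
```

View pics/m5.png

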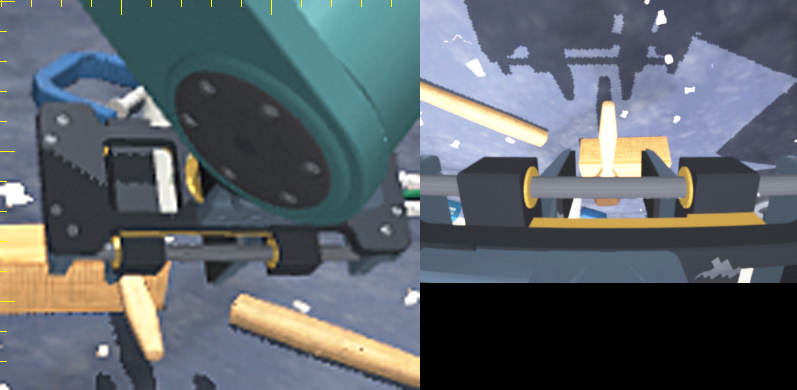

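The wrist view shows the brush handle centred between the open fingers and aligned with them. I'll advance and grip.

Emit:
{"api": "carry_out", "payload": {
  "rows": [
    {"angular":[0,0,0],"offset":[0.01,0.007,0.25],"claw":0.55},
    {"angular":[0,0,0],"offset":[0.01,0.007,0.5],"claw":0.55},
    {"angular":[0,0,0],"offset":[0.01,0.007,0.66],"claw":0.55},
    {"angular":[0,0,0],"offset":[0.01,0.007,0.66],"claw":0.55},
    {"angular":[0,0,0],"offset":[0.01,0.007,0.66],"claw":0.3},
    {"angular":[0,0,0],"offset":[0.01,0.007,0.66],"claw":0.1},
    {"angular":[0,0,0],"offset":[0.01,0.007,0.66],"claw":0.1},
    {"angular":[0,0,0],"offset":[0.01,0.007,0.66],"claw":0.1},
    {"angular":[0,0,0],"offset":[0.01,0.007,0.66],"claw":0.1},
    {"angular":[0,0,0],"offset":[0.01,0.007,0.66],"claw":0.1}
  ],
  "grip_force": 20
}}

```text
t: 12.3
tool_pos: [0.5946, -0.3104, 0.0303]
tool_rot: [[-0.414, -0.84, 0.351], [-0.644, 0.543, 0.539], [-0.643, -0.003, -0.765]]
contact_force: [0.0, -0.8, 0.4]
grip_width: 0.18
finger_force: 20.0
```

```bash
python3 - <<'E'
from h import *
from cell import vision
p,R=st();print(R.round(3).tolist())
d=vision.get_image("wrist");pickle.dump(d,open("w6.pkl","wb"))
QF=toolR(146.8,-40)
print((p-.019*R[:,2]))
E
```

```text
t 12.3 q [-0.773  0.684  1.816  0.847  1.002  2.336] p [ 0.5946 -0.3104  0.0303] F [ 0.  -0.8  0.4] w 0.17990920126598986 20.000078463053796
[[-0.414, -0.84, 0.351], [-0.644, 0.543, 0.539], [-0.643, -0.003, -0.765]]
[ 0.58795119 -0.32067837  0.04481027]
```

```bash
cat > place.py <<'E'
from h import *
QF=toolR(146.8,-40)
p0=np.array([.5946,-.3104,.0303])
def brushR(head,dip):
    h,l=np.radians(head),np.radians(dip);y=np.array([np.cos(h),np.sin(h),0]);yy=y*np.cos(l)-EZ*np.sin(l);zz=EZ*np.cos(l)+y*np.sin(l)
    return np.stack([np.cross(yy,zz),yy,zz],1)
BR=brushR(-123.2,5);o0=np.array([.6103,-.2861,.0384])
d=QF.T@(o0-p0);d[1]=0;M=QF.T@BR
BT=brushR(67.8-180,0);QP=BT@M.T
def tcp(x,y,z): return box(x,y,z)-QP@d
E
python3 - <<'E'
from place import *
print(QF.T@(o0-p0)*1e3,QP.round(3))
p,R=st()
a=p+[0,0,.1];t=tcp(5-121,-35,50+70)
plan(p,QF,[(a,QF)]+[(a+(t-a)*k/3,QP) for k in(1,2,3)]+[(tcp(5-60.5,-35,50+35),QP),(tcp(5,-35,50),QP)])
E
```

```text
[-27.3683338    0.16858661  12.39095975] [[-0.31  -0.926  0.217]
 [-0.758  0.378  0.531]
 [-0.574 -0.    -0.819]]
t 12.35 q [-0.773  0.684  1.816  0.847  1.002  2.336] p [ 0.5946 -0.3104  0.0303] F [-0.1 -0.3  1.6] w 0.18291460852083563 20.000121761695482
off [-0.5357, 0.0, -0.6384] ang [0.0, 0.0, 0.0] mm 100.0 deg 0.0
off [-0.4831, 0.4027, 0.4627] ang [-0.0372, 0.0277, -0.0485] mm 93.7 deg 12.1
off [-0.5745, 0.2679, 0.4558] ang [0.0, 0.0, 0.0] mm 93.7 deg 0.0
off [-0.5745, 0.2679, 0.4558] ang [0.0, 0.0, 0.0] mm 93.7 deg 0.0
off [-0.2457, -0.0, 0.5281] ang [0.0, 0.0, 0.0] mm 69.9 deg 0.0
off [-0.2457, -0.0, 0.5281] ang [0.0, 0.0, 0.0] mm 69.9 deg 0.0
```

Emit:
{"api": "carry_out", "payload": {
  "rows": [
    {"angular":[0,0,0],"offset":[0,0,0],"claw":0.05},
    {"angular":[0,0,0],"offset":[-0.07,0,-0.08],"claw":0.05},
    {"angular":[0,0,0],"offset":[-0.2,0,-0.24],"claw":0.05},
    {"angular":[0,0,0],"offset":[-0.36,0,-0.43],"claw":0.05},
    {"angular":[0,0,0],"offset":[-0.48,0,-0.57],"claw":0.05},
    {"angular":[0,0,0],"offset":[-0.536,0,-0.638],"claw":0.05},
    {"angular":[0,0,0],"offset":[-0.536,0,-0.638],"claw":0.05}
  ],
  "grip_force": 30
}}

```text
t: 13.05
tool_pos: [0.5949, -0.3105, 0.1318]
tool_rot: [[-0.412, -0.84, 0.352], [-0.645, 0.542, 0.538], [-0.643, -0.005, -0.766]]
contact_force: [0.1, -0.6, -0.8]
grip_width: 0.176
finger_force: 30.0
```

Emit:
{"api": "carry_out", "payload": {
  "rows": [
    {"angular":[-0.0092,0.007,-0.012],"offset":[-0.12,0.1,0.115],"claw":0.05},
    {"angular":[-0.0185,0.0139,-0.0242],"offset":[-0.25,0.21,0.24],"claw":0.05},
    {"angular":[-0.0372,0.0277,-0.0485],"offset":[-0.483,0.403,0.463],"claw":0.05},
    {"angular":[-0.0372,0.0277,-0.0485],"offset":[-0.483,0.403,0.463],"claw":0.05}
  ]
}}

```text
t: 13.45
tool_pos: [0.5967, -0.2121, 0.1235]
tool_rot: [[-0.3, -0.931, 0.21], [-0.762, 0.366, 0.534], [-0.574, -0.0, -0.819]]
contact_force: [0.3, 0.2, -0.9]
grip_width: 0.175
finger_force: 30.0
```

Emit:
{"api": "carry_out", "payload": {
  "rows": [
    {"angular":[0,0,0],"offset":[-0.2,0.09,0.15],"claw":0.05},
    {"angular":[0,0,0],"offset":[-0.4,0.18,0.31],"claw":0.05},
    {"angular":[0,0,0],"offset":[-0.5745,0.268,0.456],"claw":0.05},
    {"angular":[0,0,0],"offset":[-0.5745,0.268,0.456],"claw":0.05}
  ]
}}

```text
t: 13.85
tool_pos: [0.5986, -0.1199, 0.1179]
tool_rot: [[-0.303, -0.929, 0.212], [-0.76, 0.37, 0.534], [-0.574, 0.0, -0.819]]
contact_force: [0.6, -0.8, -0.1]
grip_width: 0.179
finger_force: 30.0
```

```bash
python3 - <<'E'
from place import *
from cell import vision
p,R=st();print(R.round(3).tolist())
t=tcp(5-121,-35,50+70)
plan(p,QP,[(t,QP)])
B=p+QP@d
pts=np.array([[0,y,z] for y,z in((-97,8),(-55,8),(0,8),(97,8))])/1e3
for n in("scene","top","wrist"):
    c=vision.get_image(n);pickle.dump(c,open(n+"7.pkl","wb"));print(n,proj(c,pts@BT.T+B).round(0).tolist())
E
```

```text
t 13.85 q [-0.491  0.436  1.981  0.768  0.964  2.502] p [ 0.5986 -0.1199  0.1179] F [ 0.6 -0.8 -0.1] w 0.17855519609729262 30.000109331449494
[[-0.303, -0.929, 0.212], [-0.76, 0.37, 0.534], [-0.574, 0.0, -0.819]]
off [-0.5685, 0.2348, 0.433] ang [0.0, 0.0, 0.0] mm 90.3 deg 0.0
scene [[326.0, 192.0], [331.0, 198.0], [338.0, 208.0], [352.0, 227.0]]
top [[312.0, 179.0], [328.0, 186.0], [350.0, 195.0], [389.0, 211.0]]
wrist [[282.0, 356.0], [282.0, 336.0], [284.0, 302.0], [288.0, 181.0]]
```

```bash
python3 - <<'E'
from place import *
from h import *
c=pickle.load(open("top7.pkl","rb"));o=pickle.load(open("d0.pkl","rb"))["top"]
im=c["color"].astype(int);print(o["color"][180:190:3,392:400:3].tolist()) # bristle colour sample
def m(im,x0,y0,x1,y1,f):
    s=im[y0:y1,x0:x1];k=f(s[...,0],s[...,1],s[...,2]);ys,xs=np.nonzero(k);return len(xs),xs.mean()+x0 if len(xs) else 0,ys.mean()+y0 if len(xs) else 0
br=lambda r,g,b:(r>g+12)&(g>b+5)&(r<120)
wh=lambda r,g,b:(np.minimum(r,np.minimum(g,b))>170)
wd=lambda r,g,b:(r>150)&(r>b+50)&(g<r)
for nm,f in(("br",br),("wh",wh),("wd",wd)):print(nm,m(im,295,160,410,235,f))
print("orig",m(o["color"].astype(int),380,165,425,215,br),m(o["color"].astype(int),380,165,425,215,wh))
p=np.array([.5986,-.1199,.1179]);B=p+QP@d
pts=np.array([[0,-76,14],[0,-43,16],[0,60,14],[0,97,14]])/1e3
print(proj(c,pts@BT.T+B))
w=pickle.load(open("wrist7.pkl","rb"));print("wrist wd",m(w["color"].astype(int),250,100,320,300,wd));
s=w["color"].astype(int)[100:260,240:330];k=wd(s[...,0],s[...,1],s[...,2]);
for r in range(0,160,10):
    x=np.nonzero(k[r])[0];print(r+100,(x.min()+240,x.max()+240) if len(x) else None,end=" ")
E
```

```text
[[[70, 56, 39], [94, 74, 56], [99, 74, 54]], [[97, 74, 57], [100, 77, 57], [99, 76, 56]], [[100, 78, 59], [102, 80, 62], [101, 78, 55]], [[67, 55, 39], [105, 79, 57], [106, 82, 61]]]
br (291, np.float64(336.21993127147766), np.float64(189.22680412371133))
wh (793, np.float64(312.99495586380834), np.float64(198.98612862547287))
wd (436, np.float64(357.36009174311926), np.float64(198.27981651376146))
orig (225, np.float64(398.32444444444445), np.float64(187.6888888888889)) (134, np.float64(408.5820895522388), np.float64(192.3955223880597))
[[320.32841248 182.24794049]
 [333.54002886 187.50321995]
 [374.66025854 204.74836192]
 [389.5651864  210.93077009]]
wrist wd (2726, np.float64(280.4200293470286), np.float64(216.1738811445341))
100 None 110 None 120 None 130 None 140 None 150 None 160 None 170 (np.int64(274), np.int64(284)) 180 (np.int64(267), np.int64(294)) 190 (np.int64(266), np.int64(295)) 200 (np.int64(265), np.int64(296)) 210 (np.int64(263), np.int64(296)) 220 (np.int64(262), np.int64(297)) 230 (np.int64(260), np.int64(298)) 240 (np.int64(260), np.int64(299)) 250 (np.int64(261), np.int64(327))
```

```bash
python3 - <<'E'
from h import *
wd=lambda r,g,b:(r>150)&(r>b+50)&(g<r)
for f in("w6","wrist7"):
    s=pickle.load(open(f+".pkl","rb"))["color"].astype(int)[100:260,255:305];k=wd(s[...,0],s[...,1],s[...,2])
    for r in (66,68,70,74,80,100,130):
        x=np.nonzero(k[r])[0];print(r+100,(x.min()+255,x.max()+255) if len(x) else None,end=" ")
    print()
im=pickle.load(open("top7.pkl","rb"))["color"]
for y in range(166,206,3): print(y," ".join("%3d/%3d"%(im[y,x,0],im[y,x,2]) for x in range(302,352,4)))
E
```

```text
166 None 168 (np.int64(276), np.int64(286)) 170 (np.int64(271), np.int64(291)) 174 (np.int64(268), np.int64(294)) 180 (np.int64(267), np.int64(295)) 200 (np.int64(264), np.int64(297)) 230 (np.int64(260), np.int64(299)) 
166 None 168 None 170 (np.int64(274), np.int64(284)) 174 (np.int64(268), np.int64(293)) 180 (np.int64(267), np.int64(294)) 200 (np.int64(265), np.int64(296)) 230 (np.int64(260), np.int64(298)) 
166 100/124  91/115  87/108  96/117  93/120  94/123  98/125  97/123  94/122  92/119  91/119  88/111  86/105
169  93/120  89/114  86/107  91/117  95/123  96/123  99/123  91/118  92/115  94/120  93/117  92/116  90/110
172  98/121  88/111  91/111 111/126  94/124  97/121  92/121  93/121  97/123  92/118 101/122  92/120  98/120
175 150/163  85/107  79/103  87/101 104/ 58  86/ 67  92/121  95/121  94/117  95/117  95/117  91/115  95/118
178 217/123 243/247 131/146  97/ 69 102/ 59 110/ 63 101/ 54  83/ 94 100/124  89/115  96/115  93/117  96/120
181 147/149  95/ 98  91/ 95  99/ 62 109/ 63 109/ 66 108/ 61  94/ 49 243/237 229/222  90/116  96/118  97/120
184 236/242 237/240 129/133 102/ 56 109/ 60 106/ 61 109/ 64 165/135 239/234 239/235 152/111  97/120  96/121
187 232/235 233/236 238/241  85/ 65 113/ 63 113/ 63 111/ 64 247/244 240/235 240/239 247/151 124/120  96/119
190 230/235 232/236 235/238 142/144  57/ 73  84/ 47 107/ 52 244/240 242/238 232/225 246/162 245/139  95/113
193 234/238 232/236 233/237 114/124  57/ 72  60/ 75  67/ 75 255/249 247/245 248/176 247/158 246/156 249/144
196 236/239 236/239 216/220  95/121 103/125  69/ 89  56/ 70  53/ 66 107/101 101/ 63 172/ 91 231/116 221/116
199 235/239 237/240 244/247  98/122  94/119 100/124 102/125  53/ 67  51/ 64  54/ 67  60/ 74  57/ 70  58/ 79
202 238/241 238/241 130/138  94/122  91/118  96/121  96/118  93/116  93/116  93/120 116/132  94/117  57/ 68
205 240/242 239/242  90/121  95/122  90/119  93/118  94/120  85/113  88/115  93/118  98/122  89/114  88/112
```

Emit:
{"api": "carry_out", "payload": {
  "rows": [
    {"angular":[0,0,0],"offset":[-0.2,0.09,0.15],"claw":0.05},
    {"angular":[0,0,0],"offset":[-0.4,0.18,0.3],"claw":0.05},
    {"angular":[0,0,0],"offset":[-0.571,0.25,0.442],"claw":0.05},
    {"angular":[0,0,0],"offset":[-0.571,0.25,0.442],"claw":0.05},
    {"angular":[0,0,0],"offset":[-0.571,0.25,0.442],"claw":0.05},
    {"angular":[0,0,0],"offset":[-0.571,0.25,0.442],"claw":0.05}
  ]
}}

```text
t: 14.6
tool_pos: [0.6048, -0.0328, 0.1152]
tool_rot: [[-0.304, -0.928, 0.217], [-0.761, 0.373, 0.531], [-0.574, -0.003, -0.819]]
contact_force: [0.1, -0.3, -0.1]
grip_width: 0.173
finger_force: 30.0
```

```bash
python3 - <<'E'
from place import *
p,R=st();print(R.round(3).tolist())
plan(p,R,[(tcp(5-121,-35,50+70),QP)])
plan(p,QP,[(tcp(5-40,-35,50+24),QP)])
E
```

```text
t 14.6 q [-0.351  0.405  2.038  0.843  0.876  2.556] p [ 0.6048 -0.0328  0.1152] F [ 0.1 -0.3 -0.1] w 0.17283958012497513 29.999869018793106
[[-0.304, -0.928, 0.217], [-0.761, 0.373, 0.531], [-0.574, -0.003, -0.819]]
off [-0.0147, 0.008, 0.018] ang [0.0001, 0.0001, 0.0019] mm 2.9 deg 0.3
off [-0.3477, 0.0081, 0.7192] ang [0.0, 0.0, 0.0] mm 95.9 deg 0.0
```

Emit:
{"api": "carry_out", "payload": {
  "rows": [
    {"angular":[0,0,0],"offset":[-0.09,0.003,0.18],"claw":0.05},
    {"angular":[0,0,0],"offset":[-0.18,0.006,0.37],"claw":0.05},
    {"angular":[0,0,0],"offset":[-0.27,0.008,0.56],"claw":0.05},
    {"angular":[0,0,0],"offset":[-0.345,0.008,0.715],"claw":0.05},
    {"angular":[0,0,0],"offset":[-0.345,0.008,0.715],"claw":0.05},
    {"angular":[0,0,0],"offset":[-0.345,0.008,0.715],"claw":0.05}
  ]
}}

```text
t: 15.2
tool_pos: [0.6351, 0.0452, 0.0687]
tool_rot: [[-0.304, -0.928, 0.216], [-0.761, 0.373, 0.532], [-0.574, -0.003, -0.819]]
contact_force: [2.1, -1.0, -0.7]
grip_width: 0.178
finger_force: 37.2
```

```bash
python3 - <<'E'
from place import *
from cell import observe,vision
ps=[]
p,R=st();print(R.round(3).tolist())
c=vision.get_image("scene");pickle.dump(c,open("s8.pkl","wb"))
p2,_=st()
t=vision.get_image("wrist");pickle.dump(t,open("w8.pkl","wb"))
p3,_=st();p=(p+p2+p3)/3
plan(p,QP,[(tcp(5-22,-35,50+13),QP),(tcp(5,-35,50),QP)])
B=p+QP@d;pts=np.array([[18,-43,16],[-18,-43,16],[0,97,14]])/1e3
print(proj(c,pts@BT.T+B).round(1))
E
```

```text
t 15.2 q [-0.208  0.499  2.015  0.956  0.763  2.556] p [0.6351 0.0452 0.0687] F [ 2.1 -1.  -0.7] w 0.17824697716053245 37.22627877315972
[[-0.304, -0.928, 0.216], [-0.761, 0.373, 0.532], [-0.574, -0.003, -0.819]]
t 15.25 q [-0.208  0.498  2.015  0.956  0.763  2.556] p [0.635  0.0449 0.0689] F [ 0.7  0.9 -0.8] w 0.1760794014384323 35.5430185853038
t 15.3 q [-0.208  0.498  2.015  0.956  0.763  2.556] p [0.6349 0.0449 0.069 ] F [ 2.2  0.3 -0.6] w 0.17613304575860203 34.91506707854569
off [-0.0699, -0.0037, 0.165] ang [0.0, 0.0, 0.0] mm 21.5 deg 0.0
off [-0.088, 0.0, 0.1939] ang [0.0, 0.0, 0.0] mm 25.6 deg 0.0
[[295.3 192.4]
 [309.1 191.8]
 [315.5 214.2]]
```

The finger force rose because the lower finger corners graze the front pins on this slope. I'll lift, pass over the pins, then come down behind the front bar.

```bash
python3 - <<'E'
from place import *
p,R=st()
plan(tcp(5-40,-35,50+24),QP,[(tcp(5-s,-35,50+L),QP) for s,L in((40,37),(20,36),(15,17),(0,0))])
E
```

```text
t 15.3 q [-0.208  0.498  2.015  0.956  0.763  2.556] p [0.6349 0.0449 0.069 ] F [ 2.2  0.3 -0.6] w 0.17613304575860203 34.91506707854569
off [-0.0621, -0.0, -0.0887] ang [0.0, 0.0, 0.0] mm 13.0 deg 0.0
off [-0.1317, -0.0, 0.1024] ang [0.0, 0.0, 0.0] mm 20.0 deg 0.0
off [0.0567, 0.0, 0.1536] ang [0.0, 0.0, 0.0] mm 19.6 deg 0.0
off [-0.0211, -0.0, 0.1877] ang [0.0, 0.0, 0.0] mm 22.7 deg 0.0
```

Emit:
{"api": "carry_out", "payload": {
  "rows": [
    {"angular":[0,0,0],"offset":[-0.03,0,-0.045],"claw":0.05},
    {"angular":[0,0,0],"offset":[-0.062,0,-0.089],"claw":0.05},
    {"angular":[0,0,0],"offset":[-0.062,0,-0.089],"claw":0.05},
    {"angular":[0,0,0],"offset":[-0.062,0,-0.089],"claw":0.05}
  ]
}}

```text
t: 15.7
tool_pos: [0.6346, 0.0458, 0.0822]
tool_rot: [[-0.303, -0.928, 0.216], [-0.761, 0.372, 0.532], [-0.574, -0.004, -0.819]]
contact_force: [-0.4, 0.3, -1.3]
grip_width: 0.176
finger_force: 30.0
```

```bash
python3 - <<'E'
from place import *
from cell import vision
p,R=st();print(R.round(3).tolist())
w=pickle.load(open("w8.pkl","rb"));t=vision.get_image("wrist");p2,_=st();p=(p+p2)/2
plan(p,QP,[(tcp(5-20,-35,50+36),QP)])
wd=lambda r,g,b:(r>150)&(r>b+50)&(g<r)
for c in(w,t):
    s=c["color"].astype(int)[100:260,255:305];k=wd(s[...,0],s[...,1],s[...,2])
    for r in (66,68,70,74,80,100,130):
        x=np.nonzero(k[r])[0];print(r+100,(x.min()+255,x.max()+255) if len(x) else None,end=" ")
    print()
E
```

```text
t 15.7 q [-0.207  0.474  2.017  0.938  0.776  2.581] p [0.6346 0.0458 0.0822] F [-0.4  0.3 -1.3] w 0.17557286482070325 29.999911827617325
[[-0.303, -0.928, 0.216], [-0.761, 0.372, 0.532], [-0.574, -0.004, -0.819]]
t 15.75 q [-0.207  0.475  2.017  0.938  0.776  2.581] p [0.6345 0.0458 0.0819] F [-0.4 -0.3 -0.3] w 0.1774735129705959 29.999912407365628
off [-0.1265, -0.01, 0.1047] ang [0.0, 0.0, 0.0] mm 19.7 deg 0.0
166 (np.int64(255), np.int64(304)) 168 (np.int64(255), np.int64(304)) 170 (np.int64(255), np.int64(304)) 174 (np.int64(255), np.int64(304)) 180 (np.int64(255), np.int64(304)) 200 (np.int64(255), np.int64(304)) 230 (np.int64(260), np.int64(298)) 
166 (np.int64(255), np.int64(304)) 168 (np.int64(255), np.int64(304)) 170 (np.int64(255), np.int64(304)) 174 (np.int64(255), np.int64(304)) 180 (np.int64(255), np.int64(304)) 200 (np.int64(264), np.int64(297)) 230 (np.int64(261), np.int64(298))
```

Emit:
{"api": "carry_out", "payload": {
  "rows": [
    {"angular":[0,0,0],"offset":[-0.06,-0.004,0.05],"claw":0.05},
    {"angular":[0,0,0],"offset":[-0.127,-0.009,0.105],"claw":0.05},
    {"angular":[0,0,0],"offset":[-0.127,-0.009,0.105],"claw":0.05},
    {"angular":[0,0,0],"offset":[-0.127,-0.009,0.105],"claw":0.05}
  ]
}}

```text
t: 16.15
tool_pos: [0.6428, 0.0645, 0.0799]
tool_rot: [[-0.303, -0.929, 0.215], [-0.761, 0.371, 0.532], [-0.574, -0.003, -0.819]]
contact_force: [0.0, -0.1, -0.8]
grip_width: 0.174
finger_force: 30.0
```

Emit:
{"api": "carry_out", "payload": {
  "rows": [
    {"angular":[0,0,0],"offset":[0.03,0,0.08],"claw":0.05},
    {"angular":[0,0,0],"offset":[0.057,0,0.154],"claw":0.05},
    {"angular":[0,0,0],"offset":[0.057,0,0.154],"claw":0.05},
    {"angular":[0,0,0],"offset":[0.057,0,0.154],"claw":0.05}
  ]
}}

```text
t: 16.55
tool_pos: [0.6445, 0.0685, 0.0605]
tool_rot: [[-0.304, -0.928, 0.215], [-0.761, 0.372, 0.532], [-0.574, -0.002, -0.819]]
contact_force: [0.1, -0.2, -1.6]
grip_width: 0.178
finger_force: 30.0
```

```bash
python3 - <<'E'
from place import *
from cell import vision
p,R=st()
t=vision.get_image("wrist");s=vision.get_image("scene");p2,_=st();p=(p+p2)/2
plan(p,QP,[(tcp(5,-35,50),QP)])
a=np.zeros((600,800,3),np.uint8)
a[:300,:400]=cv2.resize(t["color"],(400,300))[:,:,::-1]
a[:300,400:]=cv2.resize(t["color"][80:230,180:380],(400,300),interpolation=cv2.INTER_CUBIC)[:,:,::-1]
a[300:,:]=cv2.resize(s["color"][140:260,230:390],(800,600),interpolation=cv2.INTER_CUBIC)[:300,:,::-1]
a[300:]=cv2.resize(s["color"][150:240,240:390],(800,300))[:,:,::-1] if 0 else a[300:]
a[300:]=cv2.resize(s["color"][175:235,235:395],(800,300),interpolation=cv2.INTER_CUBIC)[:,:,::-1]
cv2.imwrite("pics/m9.png",a)
E
```

```text
t 16.55 q [-0.166  0.52   2.001  0.981  0.74   2.568] p [0.6445 0.0685 0.0605] F [ 0.1 -0.2 -1.6] w 0.17779930613567788 30.000040715094656
t 16.65 q [-0.166  0.519  2.001  0.981  0.74   2.568] p [0.6448 0.0684 0.0611] F [ 0.   0.1 -0.8] w 0.18088919311151788 30.00004938337952
off [-0.0235, -0.0032, 0.1828] ang [0.0, 0.0, 0.0] mm 22.1 deg 0.0
```

View pics/m9.png

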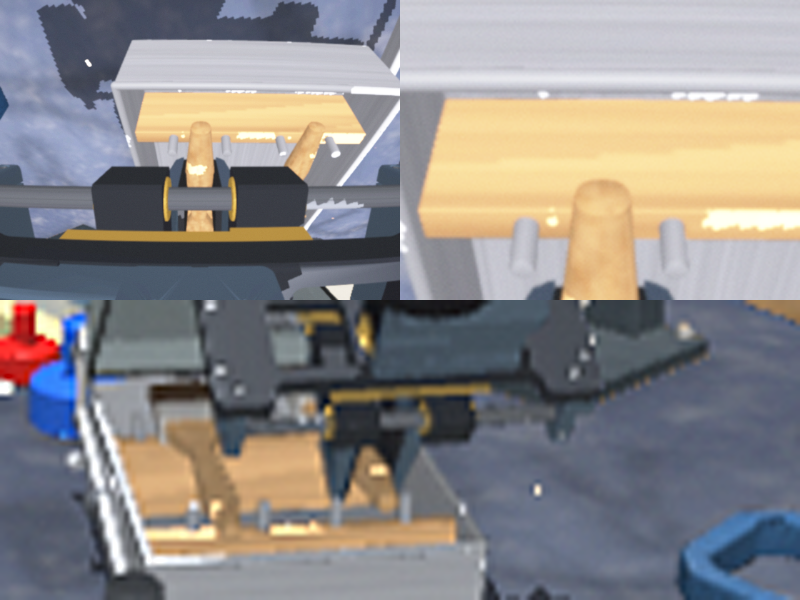

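Seen from the wrist, the handle (crop x about 602) is centred between the front-bar pins (523 and 675). The scene view shows the parked brush undisturbed and the fingers behind the front bar. I'll lower the rest of the way.

Emit:
{"api": "carry_out", "payload": {
  "rows": [
    {"angular":[0,0,0],"offset":[-0.006,-0.002,0.05],"claw":0.05},
    {"angular":[0,0,0],"offset":[-0.012,-0.003,0.1],"claw":0.05},
    {"angular":[0,0,0],"offset":[-0.018,-0.003,0.14],"claw":0.05},
    {"angular":[0,0,0],"offset":[-0.022,-0.003,0.17],"claw":0.05},
    {"angular":[0,0,0],"offset":[-0.023,-0.003,0.18],"claw":0.05},
    {"angular":[0,0,0],"offset":[-0.023,-0.003,0.18],"claw":0.05}
  ]
}}

```text
t: 17.25
tool_pos: [0.6506, 0.0821, 0.0449]
tool_rot: [[-0.303, -0.928, 0.215], [-0.761, 0.372, 0.532], [-0.574, -0.003, -0.819]]
contact_force: [0.3, 0.5, -0.1]
grip_width: 0.173
finger_force: 30.0
```

```bash
python3 - <<'E'
from place import *
p,R=st();b=p+QP@d-box(5,-35,50)
print((np.array([b@EX,b@EY,b[2]])*1e3).round(1))
E
```

```text
t 17.25 q [-0.141  0.552  1.99   1.013  0.716  2.552] p [0.6506 0.0821 0.0449] F [ 0.3  0.5 -0.1] w 0.1732235306413645 30.000111568369903
[0.  0.  0.4]
```

Emit:
{"api": "carry_out", "payload": {
  "rows": [
    {"angular":[0,0,0],"offset":[0.005,0,0.007],"claw":0.05},
    {"angular":[0,0,0],"offset":[0.009,0,0.013],"claw":0.05},
    {"angular":[0,0,0],"offset":[0.009,0,0.013],"claw":0.05}
  ]
}}

```text
t: 17.55
tool_pos: [0.6507, 0.0819, 0.0436]
tool_rot: [[-0.303, -0.928, 0.216], [-0.76, 0.372, 0.532], [-0.574, -0.003, -0.819]]
contact_force: [-2.2, 0.3, 6.7]
grip_width: 0.175
finger_force: 30.0
```

Emit:
{"api": "carry_out", "payload": {
  "rows": [
    {"angular":[0,0,0],"offset":[0,0,0],"claw":0.22},
    {"angular":[0,0,0],"offset":[0,0,0],"claw":0.28},
    {"angular":[0,0,0],"offset":[0,0,0],"claw":0.34},
    {"angular":[0,0,0],"offset":[0,0,0],"claw":0.36},
    {"angular":[0,0,0],"offset":[0,0,0],"claw":0.36}
  ],
  "grip_force": 10
}}

```text
t: 18.05
tool_pos: [0.6506, 0.0819, 0.043]
tool_rot: [[-0.303, -0.928, 0.216], [-0.761, 0.372, 0.532], [-0.574, -0.003, -0.819]]
contact_force: [0.3, 0.5, 0.2]
grip_width: 0.36
finger_force: 0.0
```

```bash
python3 - <<'E'
from place import *
from cell import vision
p,R=st()
plan(p,QP,[(tcp(5-s,-35,50+L),QP) for s,L in((15,17),(20,38),(60,58),(130,95))])
s=vision.get_image("wrist");pickle.dump(s,open("w10.pkl","wb"))
E
```

```text
t 18.05 q [-0.142  0.555  1.99   1.016  0.715  2.548] p [0.6506 0.0819 0.043 ] F [0.3 0.5 0.2] w 0.3602790606491038 0.0
off [0.0133, 0.0003, -0.1967] ang [0.0, 0.0, 0.0] mm 23.7 deg 0.0
off [-0.0662, -0.0, -0.1673] ang [0.0, 0.0, 0.0] mm 21.6 deg 0.0
off [0.1775, 0.0, -0.3277] ang [0.0, 0.0, 0.0] mm 44.7 deg 0.0
off [0.301, -0.0, -0.5872] ang [0.0, 0.0, 0.0] mm 79.2 deg 0.0
```

Emit:
{"api": "carry_out", "payload": {
  "rows": [
    {"angular":[0,0,0],"offset":[0.006,0,-0.09],"claw":0.36},
    {"angular":[0,0,0],"offset":[0.013,0,-0.197],"claw":0.36},
    {"angular":[0,0,0],"offset":[-0.02,0,-0.28],"claw":0.36},
    {"angular":[0,0,0],"offset":[-0.053,0,-0.364],"claw":0.36},
    {"angular":[0,0,0],"offset":[0.03,0,-0.52],"claw":0.36},
    {"angular":[0,0,0],"offset":[0.125,0,-0.69],"claw":0.36},
    {"angular":[0,0,0],"offset":[0.25,0,-0.94],"claw":0.36},
    {"angular":[0,0,0],"offset":[0.25,0,-0.94],"claw":0.36}
  ]
}}

```text
t: 18.9
tool_pos: [0.6176, -0.0035, 0.1208]
tool_rot: [[-0.303, -0.927, 0.219], [-0.761, 0.374, 0.53], [-0.574, -0.006, -0.819]]
contact_force: [0.0, 0.1, -0.2]
grip_width: 0.36
finger_force: 0.0
```

```bash
python3 - <<'E'
from place import *
from cell import vision
p,R=st()
c=vision.get_image("scene");pickle.dump(c,open("s11.pkl","wb"))
t=vision.get_image("wrist");pickle.dump(t,open("w11.pkl","wb"))
pts=lambda y0:np.array([box(5-y,y0+x,50+14) for x,y in((0,97),(0,85),(7,60),(-7,60),(0,40),(0,20))])
for y0 in(-35,35):print(proj(t,pts(y0)).round(0).tolist())
s=t["color"].astype(int)
for y in range(60,260,12):
    k=(s[y,:,0]>150)&(s[y,:,0]>s[y,:,2]+50);x=np.nonzero(np.diff(np.r_[0,k.astype(int),0]))[0];print(y,x[:24].tolist())
# plan: back to upright, un-flipped hand near weight
E
```

```text
t 18.9 q [-0.296  0.4    2.031  0.859  0.855  2.598] p [ 0.6176 -0.0035  0.1208] F [ 0.   0.1 -0.2] w 0.3595919357028114 0.0
[[283.0, 202.0], [282.0, 213.0], [291.0, 235.0], [273.0, 234.0], [282.0, 249.0], [282.0, 262.0]]
[[384.0, 203.0], [381.0, 214.0], [382.0, 235.0], [364.0, 235.0], [368.0, 249.0], [364.0, 263.0]]
60 []
72 []
84 []
96 []
108 []
120 []
132 []
144 []
156 []
168 [230, 243]
180 [228, 424]
192 [227, 429, 551, 559]
204 [255, 256, 273, 275, 301, 302, 369, 376, 394, 395, 430, 431, 535, 543, 553, 560]
216 [272, 274, 366, 372, 511, 560]
228 [270, 293, 360, 383, 497, 554]
240 [271, 291, 497, 528]
252 [196, 206, 248, 312, 353, 364, 503, 515]
```

The wrist view's numbers fit: the brush handle sits at column 281.5 (predicted 282) and the parked one at 371 (predicted about 372). Now I'll go back to the weight.

```bash
python3 - <<'E'
from place import *
p,R=st()
B=np.array([.55,-.18,.25]);A=np.array([.49,-.09,.28]);QA=toolR(-122);W=np.array([.4594,-.033,.0629]);Q=toolR(-22.2)
m=(p+B)/2
plan(p,QP,[(m,QP),(B,QP),(A,QA),(W+[0,0,.12],Q)])
E
```

```text
t 19.0 q [-0.293  0.402  2.031  0.861  0.853  2.598] p [ 0.6176 -0.0014  0.1192] F [ 0.6  0.7 -0.8] w 0.3593838652005563 0.0
off [0.3389, -0.0205, -0.9024] ang [0.0, 0.0, 0.0] mm 115.7 deg 0.0
off [0.3389, -0.0205, -0.9024] ang [0.0, 0.0, 0.0] mm 115.7 deg 0.0
off [-0.5575, 0.7463, 0.0851] ang [-0.1358, 0.1613, -0.4307] mm 112.2 deg 86.3
off [-0.468, -0.2677, 0.8092] ang [-0.0, -0.0, -0.5544] mm 116.7 deg 99.8
```

Emit:
{"api": "carry_out", "payload": {
  "rows": [
    {"angular":[0,0,0],"offset":[0.17,-0.01,-0.45],"claw":0.45},
    {"angular":[0,0,0],"offset":[0.339,-0.02,-0.9],"claw":0.6},
    {"angular":[0,0,0],"offset":[0.339,-0.02,-0.9],"claw":0.6}
  ]
}}

```text
t: 19.3
tool_pos: [0.5842, -0.0923, 0.1857]
tool_rot: [[-0.303, -0.928, 0.218], [-0.761, 0.373, 0.53], [-0.573, -0.006, -0.819]]
contact_force: [0.2, 0.3, -0.7]
grip_width: 0.583
finger_force: 0.0
```

Emit:
{"api": "carry_out", "payload": {
  "rows": [
    {"angular":[0,0,0],"offset":[0.17,-0.01,-0.45],"claw":0.6},
    {"angular":[0,0,0],"offset":[0.339,-0.02,-0.9],"claw":0.6},
    {"angular":[0,0,0],"offset":[0.339,-0.02,-0.9],"claw":0.6}
  ]
}}

```text
t: 19.6
tool_pos: [0.5508, -0.1817, 0.2507]
tool_rot: [[-0.303, -0.928, 0.218], [-0.761, 0.373, 0.53], [-0.573, -0.006, -0.819]]
contact_force: [0.3, 0.5, -0.5]
grip_width: 0.598
finger_force: 0.0
```

Emit:
{"api": "carry_out", "payload": {
  "rows": [
    {"angular":[-0.1358,0.1613,-0.4307],"offset":[-0.28,0.37,0.04],"claw":0.6},
    {"angular":[-0.1358,0.1613,-0.4307],"offset":[-0.557,0.746,0.085],"claw":0.6},
    {"angular":[-0.1358,0.1613,-0.4307],"offset":[-0.557,0.746,0.085],"claw":0.6},
    {"angular":[-0.1358,0.1613,-0.4307],"offset":[-0.557,0.746,0.085],"claw":0.6},
    {"angular":[-0.1358,0.1613,-0.4307],"offset":[-0.557,0.746,0.085],"claw":0.6},
    {"angular":[-0.1358,0.1613,-0.4307],"offset":[-0.557,0.746,0.085],"claw":0.6},
    {"angular":[-0.1358,0.1613,-0.4307],"offset":[-0.557,0.746,0.085],"claw":0.6},
    {"angular":[-0.1358,0.1613,-0.4307],"offset":[-0.557,0.746,0.085],"claw":0.6},
    {"angular":[-0.1358,0.1613,-0.4307],"offset":[-0.557,0.746,0.085],"claw":0.6},
    {"angular":[-0.1358,0.1613,-0.4307],"offset":[-0.557,0.746,0.085],"claw":0.6},
    {"angular":[-0.1358,0.1613,-0.4307],"offset":[-0.557,0.746,0.085],"claw":0.6},
    {"angular":[-0.1358,0.1613,-0.4307],"offset":[-0.557,0.746,0.085],"claw":0.6}
  ]
}}

```text
t: 20.8
tool_pos: [0.4896, -0.0887, 0.2777]
tool_rot: [[0.85, -0.526, 0.002], [-0.526, -0.85, 0.001], [0.001, -0.002, -1.0]]
contact_force: [0.1, -0.3, -0.6]
grip_width: 0.6
finger_force: 0.0
```

```bash
python3 - <<'E'
from place import *
p,R=st();print(R.round(3).tolist())
W=np.array([.4594,-.033,.0629]);Q=toolR(-22.2)
plan(p,R,[(W+[0,0,.12],Q)])
E
```

```text
t 20.8 q [-2.270e-01 -2.900e-02  2.092e+00  2.000e-03  1.076e+00  1.897e+00] p [ 0.4896 -0.0887  0.2777] F [ 0.1 -0.3 -0.6] w 0.6001484588182584 0.0
[[0.85, -0.526, 0.002], [-0.526, -0.85, 0.001], [0.001, -0.002, -1.0]]
off [-0.4593, -0.2607, 0.7899] ang [-0.0002, -0.0008, -0.553] mm 114.0 deg 99.5
```

Emit:
{"api": "carry_out", "payload": {
  "rows": [
    {"angular":[0,0,-0.553],"offset":[0,0,0],"claw":0.6},
    {"angular":[0,0,-0.553],"offset":[0,0,0],"claw":0.6},
    {"angular":[0,0,-0.553],"offset":[0,0,0],"claw":0.6},
    {"angular":[0,0,-0.553],"offset":[-0.1,-0.06,0.1],"claw":0.6},
    {"angular":[0,0,-0.553],"offset":[-0.2,-0.12,0.2],"claw":0.6},
    {"angular":[0,0,-0.553],"offset":[-0.3,-0.18,0.4],"claw":0.6},
    {"angular":[0,0,-0.553],"offset":[-0.459,-0.26,0.6],"claw":0.6},
    {"angular":[0,0,-0.553],"offset":[-0.459,-0.26,0.79],"claw":0.6},
    {"angular":[0,0,-0.553],"offset":[-0.459,-0.26,0.79],"claw":0.6},
    {"angular":[0,0,-0.553],"offset":[-0.459,-0.26,0.79],"claw":0.6},
    {"angular":[0,0,-0.553],"offset":[-0.459,-0.26,0.79],"claw":0.6},
    {"angular":[0,0,-0.553],"offset":[-0.459,-0.26,0.79],"claw":0.6}
  ]
}}

```text
t: 22.0
tool_pos: [0.4595, -0.0345, 0.1829]
tool_rot: [[0.375, 0.927, 0.002], [0.927, -0.375, 0.001], [0.001, 0.001, -1.0]]
contact_force: [-0.7, -0.0, -0.4]
grip_width: 0.601
finger_force: 0.0
```

Emit:
{"api": "carry_out", "payload": {
  "rows": [
    {"angular":[0,0,0],"offset":[0,0,0],"claw":0.6},
    {"angular":[0,0,0],"offset":[0,0,0],"claw":0.6}
  ]
}}

```text
t: 22.2
tool_pos: [0.4595, -0.0346, 0.1831]
tool_rot: [[0.381, 0.925, 0.002], [0.925, -0.381, 0.0], [0.001, 0.002, -1.0]]
contact_force: [0.4, -0.8, 0.7]
grip_width: 0.605
finger_force: 0.0
```

```bash
python3 - <<'E'
from place import *
from cell import vision
p,R=st();print(R.round(3).tolist())
t=vision.get_image("wrist");pickle.dump(t,open("w12.pkl","wb"));p2,_=st();p=(p+p2)/2
W=np.array([.4594,-.033,.0629]);Q=toolR(-22.2)
plan(p,Q,[(W,Q)])
kt=W+[0,0,.019]-EX*.001+[0,0,.012]
print(proj(t,[kt]))
g=cv2.cvtColor(t["color"],cv2.COLOR_RGB2GRAY)
for y in range(150,260,8):print(y,g[y,200:360:6].tolist())
E
```

```text
t 22.2 q [-0.126  0.037  2.224  0.     0.878  0.265] p [ 0.4595 -0.0346  0.1831] F [ 0.4 -0.8  0.7] w 0.6047242248863964 0.0
[[0.381, 0.925, 0.002], [0.925, -0.381, 0.0], [0.001, 0.002, -1.0]]
t 22.25 q [-0.126  0.037  2.224  0.     0.878  0.264] p [ 0.4595 -0.0345  0.1831] F [-0.4  0.3 -0.6] w 0.5999249415564776 0.0
off [0.0117, -0.0058, 1.0016] ang [0.0, 0.0, 0.0] mm 120.2 deg 0.0
[[277.84625674 208.31606643]]
150 [110, 97, 105, 108, 114, 104, 198, 196, 202, 208, 148, 149, 117, 116, 116, 136, 114, 125, 127, 129, 58, 57, 55, 55, 56, 60, 60]
158 [101, 99, 101, 106, 59, 53, 95, 42, 32, 32, 32, 27, 29, 34, 33, 34, 32, 33, 32, 30, 62, 53, 54, 55, 56, 58, 58]
166 [108, 93, 80, 49, 50, 53, 90, 33, 28, 32, 47, 53, 54, 58, 55, 52, 51, 32, 34, 31, 60, 60, 53, 56, 60, 56, 57]
174 [60, 56, 54, 49, 62, 52, 104, 30, 29, 53, 65, 68, 70, 69, 67, 70, 70, 49, 32, 31, 59, 62, 58, 58, 57, 58, 57]
182 [54, 56, 56, 50, 53, 62, 124, 31, 57, 66, 69, 67, 70, 71, 69, 70, 66, 66, 47, 32, 63, 63, 59, 55, 58, 58, 58]
190 [58, 60, 61, 60, 56, 50, 112, 31, 63, 64, 66, 68, 69, 65, 70, 66, 68, 68, 64, 39, 60, 58, 
[... 237 characters left out ...]
3, 59, 57]
214 [58, 67, 64, 62, 58, 59, 89, 32, 44, 65, 64, 65, 67, 64, 66, 64, 65, 65, 37, 52, 59, 60, 63, 62, 63, 58, 62]
222 [60, 61, 55, 51, 51, 59, 83, 30, 34, 38, 66, 62, 66, 65, 66, 60, 65, 35, 34, 74, 55, 57, 58, 49, 55, 57, 59]
230 [59, 55, 56, 23, 24, 56, 69, 125, 125, 128, 123, 121, 102, 88, 109, 123, 127, 126, 130, 128, 55, 58, 51, 24, 48, 55, 53]
238 [55, 59, 28, 22, 20, 56, 56, 55, 58, 57, 65, 57, 51, 53, 58, 54, 56, 51, 53, 54, 57, 54, 45, 24, 23, 51, 57]
246 [57, 38, 25, 18, 22, 54, 56, 55, 54, 55, 58, 62, 54, 52, 48, 55, 53, 53, 51, 55, 53, 55, 39, 23, 21, 28, 56]
254 [51, 25, 20, 21, 19, 57, 48, 55, 54, 55, 53, 53, 55, 51, 48, 47, 53, 54, 53, 53, 59, 95, 51, 19, 22, 23, 28]
```

Emit:
{"api": "carry_out", "payload": {
  "rows": [
    {"angular":[0,0,0],"offset":[0.011,-0.005,0.3],"claw":0.6},
    {"angular":[0,0,0],"offset":[0.011,-0.005,0.6],"claw":0.6},
    {"angular":[0,0,0],"offset":[0.011,-0.005,0.85],"claw":0.6},
    {"angular":[0,0,0],"offset":[0.011,-0.005,0.99],"claw":0.6},
    {"angular":[0,0,0],"offset":[0.011,-0.005,0.99],"claw":0.6}
  ]
}}

```text
t: 22.75
tool_pos: [0.4583, -0.033, 0.0625]
tool_rot: [[0.379, 0.926, -0.001], [0.926, -0.379, -0.0], [-0.001, -0.001, -1.0]]
contact_force: [0.5, 0.3, 0.3]
grip_width: 0.599
finger_force: 0.0
```

Emit:
{"api": "carry_out", "payload": {
  "rows": [
    {"angular":[0,0,0],"offset":[0,0,0],"claw":0.4},
    {"angular":[0,0,0],"offset":[0,0,0],"claw":0.3},
    {"angular":[0,0,0],"offset":[0,0,0],"claw":0.2},
    {"angular":[0,0,0],"offset":[0,0,0],"claw":0.1},
    {"angular":[0,0,0],"offset":[0,0,0],"claw":0.1},
    {"angular":[0,0,0],"offset":[0,0,0],"claw":0.1}
  ],
  "grip_force": 40
}}

```text
t: 23.35
tool_pos: [0.4599, -0.0331, 0.0651]
tool_rot: [[0.376, 0.927, 0.003], [0.927, -0.376, -0.001], [0.0, 0.003, -1.0]]
contact_force: [-4.0, 0.8, 9.2]
grip_width: 0.258
finger_force: 40.0
```

Emit:
{"api": "carry_out", "payload": {
  "rows": [
    {"angular":[0,0,0],"offset":[0,0,-0.02],"claw":0.1},
    {"angular":[0,0,0],"offset":[0,0,-0.04],"claw":0.1},
    {"angular":[0,0,0],"offset":[0,0,-0.06],"claw":0.1},
    {"angular":[0,0,0],"offset":[0,0,-0.08],"claw":0.1},
    {"angular":[0,0,0],"offset":[0,0,-0.1],"claw":0.1},
    {"angular":[0,0,0],"offset":[0,0,-0.12],"claw":0.1},
    {"angular":[0,0,0],"offset":[0,0,-0.14],"claw":0.1},
    {"angular":[0,0,0],"offset":[0,0,-0.16],"claw":0.1},
    {"angular":[0,0,0],"offset":[0,0,-0.18],"claw":0.1},
    {"angular":[0,0,0],"offset":[0,0,-0.2],"claw":0.1}
  ]
}}

```text
t: 24.35
tool_pos: [0.4598, -0.0331, 0.0887]
tool_rot: [[0.376, 0.927, 0.003], [0.927, -0.376, -0.001], [0.0, 0.003, -1.0]]
contact_force: [1.2, 2.4, -1.4]
grip_width: 0.261
finger_force: 40.0
```

Emit:
{"api": "carry_out", "payload": {
  "rows": [
    {"angular":[0,0,0],"offset":[0,0,-0.02],"claw":0.1},
    {"angular":[0,0,0],"offset":[0,0,-0.04],"claw":0.1},
    {"angular":[0,0,0],"offset":[0,0,-0.06],"claw":0.1},
    {"angular":[0,0,0],"offset":[0,0,-0.08],"claw":0.1},
    {"angular":[0,0,0],"offset":[0,0,-0.1],"claw":0.1},
    {"angular":[0,0,0],"offset":[0,0,-0.12],"claw":0.1},
    {"angular":[0,0,0],"offset":[0,0,-0.14],"claw":0.1},
    {"angular":[0,0,0],"offset":[0,0,-0.16],"claw":0.1},
    {"angular":[0,0,0],"offset":[0,0,-0.18],"claw":0.1},
    {"angular":[0,0,0],"offset":[0,0,-0.2],"claw":0.1}
  ]
}}

```text
t: 25.35
tool_pos: [0.4597, -0.0331, 0.1127]
tool_rot: [[0.376, 0.927, 0.003], [0.927, -0.376, -0.001], [0.0, 0.003, -1.0]]
contact_force: [1.1, 3.5, -1.5]
grip_width: 0.255
finger_force: 40.0
```

Emit:
{"api": "carry_out", "payload": {
  "rows": [
    {"angular":[0,0,0],"offset":[0,0,-0.02],"claw":0.1},
    {"angular":[0,0,0],"offset":[0,0,-0.06],"claw":0.1},
    {"angular":[0,0,0],"offset":[0,0,-0.12],"claw":0.1},
    {"angular":[0,0,0],"offset":[0,0,-0.2],"claw":0.1},
    {"angular":[0,0,0],"offset":[0,0,-0.35],"claw":0.1},
    {"angular":[0,0,0],"offset":[0,0,-0.4],"claw":0.1},
    {"angular":[0,0,0],"offset":[0,0,-0.4],"claw":0.1}
  ]
}}

```text
t: 26.05
tool_pos: [0.4601, -0.0332, 0.1615]
tool_rot: [[0.376, 0.927, 0.005], [0.927, -0.376, -0.001], [0.001, 0.005, -1.0]]
contact_force: [-1.0, 1.0, -7.2]
grip_width: 0.258
finger_force: 40.0
```

```bash
python3 - <<'E'
from place import *
from cell import vision
p,R=st();Q=toolR(-22.2)
t=np.array([.5118,.3302,.145])
plan(p,R,[(p+(t-p)*k/4,Q) for k in(1,2,3,4)])
d=vision.get_image("top");o=pickle.load(open("d0.pkl","rb"))["top"]
df=np.abs(d["color"].astype(int)-o["color"]).max(2)[140:245,200:325]
print("lid diff px",(df>40).sum())
E
```

```text
t 26.05 q [-1.220e-01  7.400e-02  2.235e+00 -1.000e-03  8.270e-01  2.640e-01] p [ 0.4601 -0.0332  0.1615] F [-1.   1.  -7.2] w 0.25764481039282794 39.99832805246115
off [0.7419, -0.1851, 0.034] ang [0.0016, -0.0002, 0.0006] mm 91.8 deg 0.3
off [0.7416, -0.1864, 0.0344] ang [0.0, 0.0, 0.0] mm 91.8 deg 0.0
off [0.7416, -0.1864, 0.0344] ang [0.0, 0.0, 0.0] mm 91.8 deg 0.0
off [0.7416, -0.1864, 0.0344] ang [0.0, 0.0, 0.0] mm 91.8 deg 0.0
lid diff px 109
```

The lid has come down gently and is shut, and the weight is in hand (7 N). I'll carry it back to its first spot.

Emit:
{"api": "carry_out", "payload": {
  "rows": [
    {"angular":[0,0,0],"offset":[0.15,-0.04,0.01],"claw":0.1},
    {"angular":[0,0,0],"offset":[0.42,-0.1,0.02],"claw":0.1},
    {"angular":[0,0,0],"offset":[0.742,-0.185,0.034],"claw":0.1}
  ]
}}

```text
t: 26.4
tool_pos: [0.4722, 0.0582, 0.1557]
tool_rot: [[0.378, 0.926, 0.002], [0.926, -0.378, -0.001], [-0.0, 0.002, -1.0]]
contact_force: [1.1, -0.5, -6.4]
grip_width: 0.259
finger_force: 40.0
```

Emit:
{"api": "carry_out", "payload": {
  "rows": [
    {"angular":[0,0,0],"offset":[0.37,-0.093,0.017],"claw":0.1},
    {"angular":[0,0,0],"offset":[0.742,-0.186,0.034],"claw":0.1}
  ]
}}

```text
t: 26.6
tool_pos: [0.4848, 0.1502, 0.1514]
tool_rot: [[0.377, 0.926, 0.002], [0.926, -0.377, -0.001], [-0.0, 0.002, -1.0]]
contact_force: [1.6, -1.0, -6.7]
grip_width: 0.257
finger_force: 40.0
```

Emit:
{"api": "carry_out", "payload": {
  "rows": [
    {"angular":[0,0,0],"offset":[0.37,-0.093,0.017],"claw":0.1},
    {"angular":[0,0,0],"offset":[0.742,-0.186,0.034],"claw":0.1}
  ]
}}

```text
t: 26.8
tool_pos: [0.4975, 0.2413, 0.1471]
tool_rot: [[0.376, 0.927, 0.002], [0.927, -0.376, -0.001], [-0.001, 0.002, -1.0]]
contact_force: [1.9, -0.9, -6.3]
grip_width: 0.258
finger_force: 40.0
```

Emit:
{"api": "carry_out", "payload": {
  "rows": [
    {"angular":[0,0,0],"offset":[0.33,-0.08,0.017],"claw":0.1},
    {"angular":[0,0,0],"offset":[0.6,-0.15,0.034],"claw":0.1},
    {"angular":[0,0,0],"offset":[0.742,-0.186,0.034],"claw":0.1},
    {"angular":[0,0,0],"offset":[0.742,-0.186,0.034],"claw":0.1},
    {"angular":[0,0,0],"offset":[0.742,-0.186,0.034],"claw":0.1}
  ]
}}

```text
t: 27.3
tool_pos: [0.5103, 0.33, 0.1431]
tool_rot: [[0.376, 0.927, 0.001], [0.927, -0.376, -0.002], [-0.001, 0.002, -1.0]]
contact_force: [-0.2, -0.8, -6.5]
grip_width: 0.26
finger_force: 40.0
```

```bash
python3 - <<'E'
from place import *
p,R=st();Q=toolR(-22.2)
plan(p,R,[(np.array([.5118,.3302,.037]),Q)])
E
```

```text
t 27.3 q [ 0.537  0.33   1.956 -0.003  0.855  0.924] p [0.5103 0.33   0.1431] F [-0.2 -0.8 -6.5] w 0.2595338146046478 39.998314431868494
off [0.0075, 0.0086, 0.8841] ang [0.0007, 0.0004, 0.0007] mm 106.1 deg 0.2
```

Now I'll lower, slowing down from about TCP 45 mm.

Emit:
{"api": "carry_out", "payload": {
  "rows": [
    {"angular":[0,0,0],"offset":[0,0,0.2],"claw":0.1},
    {"angular":[0,0,0],"offset":[0,0,0.45],"claw":0.1},
    {"angular":[0,0,0],"offset":[0,0,0.65],"claw":0.1},
    {"angular":[0,0,0],"offset":[0,0,0.78],"claw":0.1},
    {"angular":[0,0,0],"offset":[0,0,0.82],"claw":0.1},
    {"angular":[0,0,0],"offset":[0,0,0.85],"claw":0.1},
    {"angular":[0,0,0],"offset":[0,0,0.87],"claw":0.1},
    {"angular":[0,0,0],"offset":[0,0,0.88],"claw":0.1},
    {"angular":[0,0,0],"offset":[0,0,0.88],"claw":0.1}
  ]
}}

```text
t: 28.2
tool_pos: [0.5129, 0.3319, 0.0408]
tool_rot: [[0.376, 0.926, 0.006], [0.926, -0.376, 0.002], [0.004, 0.005, -1.0]]
contact_force: [-1.9, 3.9, 8.1]
grip_width: 0.258
finger_force: 40.0
```

Emit:
{"api": "carry_out", "payload": {
  "rows": [
    {"angular":[0,0,0],"offset":[0,0,0],"claw":0.1},
    {"angular":[0,0,0],"offset":[0,0,0.01],"claw":0.1},
    {"angular":[0,0,0],"offset":[0,0,0.02],"claw":0.1},
    {"angular":[0,0,0],"offset":[0,0,0.02],"claw":0.1},
    {"angular":[0,0,0],"offset":[0,0,0.02],"claw":0.1}
  ],
  "grip_force": 5
}}

```text
t: 28.7
tool_pos: [0.5124, 0.3311, 0.0372]
tool_rot: [[0.376, 0.927, 0.005], [0.927, -0.376, 0.001], [0.003, 0.005, -1.0]]
contact_force: [3.8, 3.9, 5.0]
grip_width: 0.266
finger_force: 5.0
```

Emit:
{"api": "carry_out", "payload": {
  "rows": [
    {"angular":[0,0,0],"offset":[0,0,0],"claw":0.3},
    {"angular":[0,0,0],"offset":[0,0,0],"claw":0.34},
    {"angular":[0,0,0],"offset":[0,0,0],"claw":0.45},
    {"angular":[0,0,0],"offset":[0,0,0],"claw":0.6},
    {"angular":[0,0,0],"offset":[0,0,0],"claw":0.6},
    {"angular":[0,0,0],"offset":[0,0,-0.2],"claw":0.6},
    {"angular":[0,0,0],"offset":[0,0,-0.6],"claw":0.6},
    {"angular":[0,0,0],"offset":[0,0,-1],"claw":0.6},
    {"angular":[0,0,0],"offset":[0,0,-1],"claw":0.6},
    {"angular":[0,0,0],"offset":[0,0,-1],"claw":0.6}
  ]
}}

```text
t: 29.7
tool_pos: [0.5113, 0.3307, 0.1572]
tool_rot: [[0.376, 0.927, 0.005], [0.927, -0.376, 0.0], [0.002, 0.004, -1.0]]
contact_force: [-0.3, 0.6, -0.7]
grip_width: 0.599
finger_force: 0.0
```

```bash
python3 - <<'E'
from place import *
from cell import vision
p,R=st()
t=vision.get_image("wrist");s=vision.get_image("scene");o=pickle.load(open("d0.pkl","rb"))["scene"]
d=np.abs(s["color"].astype(int)-o["color"]).max(2)>45
n,_,q,c=cv2.connectedComponentsWithStats(d.astype(np.uint8))
print([q[i].tolist() for i in range(1,n) if q[i][4]>15])
# weight puck position seen in the wrist view vs picture w1 with pose
w=np.array([.5118,.3302,0]);print(proj(t,[w+[0,0,.03],w+[0,0,.064]]))
c1=cv2.cvtColor(t["color"],cv2.COLOR_RGB2GRAY)
for y in range(160,240,8):print(y,c1[y,220:340:6].tolist())
E
```

```text
t 29.7 q [ 0.537  0.311  1.951 -0.003  0.876  0.924] p [0.5113 0.3307 0.1572] F [-0.3  0.6 -0.7] w 0.5990662762926731 0.0
[[0, 0, 23, 83, 1372], [48, 0, 69, 126, 4415], [136, 0, 109, 157, 6535], [196, 0, 6, 13, 68], [0, 94, 83, 102, 3244], [0, 100, 19, 14, 51], [203, 195, 20, 8, 74], [45, 196, 19, 13, 48], [157, 201, 94, 70, 2084], [132, 204, 8, 10, 43], [177, 215, 22, 13, 77], [194, 217, 9, 4, 18], [383, 255, 32, 81, 848], [93, 282, 16, 8, 60], [95, 291, 30, 40, 274], [95, 333, 20, 14, 91], [31, 342, 48, 16, 392], [53, 348, 41, 20, 229], [192, 374, 17, 25, 125]]
[[279.17131315 198.69548367]
 [279.3042495  208.07465831]]
160 [81, 91, 95, 95, 172, 135, 109, 102, 101, 98, 93, 98, 94, 90, 83, 80, 80, 78, 90, 94]
168 [93, 103, 101, 101, 104, 106, 105, 80, 99, 102, 104, 104, 96, 77, 75, 82, 88, 88, 91, 96]
176 [102, 99, 101, 99, 100, 103, 100, 109, 115, 113, 115, 115, 113, 111, 92, 89, 91, 94, 94, 89]
184 [107, 103, 95, 97, 99, 98, 110, 113, 115, 116, 113, 116, 117, 112, 106, 92, 94, 94, 89, 88]
192 [92, 95, 93, 94, 102, 103, 110, 111, 113, 76, 79, 81, 104, 108, 111, 107, 92, 93, 88, 88]
200 [86, 81, 89, 98, 94, 108, 104, 105, 88, 107, 111, 108, 82, 107, 104, 101, 92, 91, 92, 90]
208 [83, 79, 82, 89, 96, 102, 105, 107, 106, 107, 109, 109, 103, 104, 106, 99, 91, 94, 96, 90]
216 [87, 78, 78, 81, 86, 88, 107, 107, 92, 109, 108, 103, 88, 106, 104, 95, 93, 94, 91, 92]
224 [49, 69, 76, 79, 82, 85, 86, 100, 107, 103, 96, 102, 105, 102, 96, 101, 101, 99, 89, 47]
232 [39, 61, 88, 85, 81, 79, 78, 85, 92, 89, 91, 99, 97, 95, 94, 95, 101, 95, 90, 41]
```

```bash
python3 -c "
from cell import ctrl
print(ctrl.sign_off())"
```

```text
the job is handed in; nothing more can be done
None
```

I put the brush in the empty place with its bristles to the hinge side, let the lid down gently, and stood the weight back on the bench at its first spot. I handed the job in at about 30 s; sign-off returned no verdict, and the last camera check showed the lid, lever and bottle as at the start, with the brush's fit last checked before the lid closed.

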